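# Stack a power module in its assembly nest

## Robot

A 6-joint arm with a two-finger parallel gripper is mounted at the origin on a cart in front of the work surface, level with it; the furniture and walls round the work are solid. World frame = base frame: x ahead of the robot, y to its left, z up, the work surface at z = 0. Lengths are in m, angles in rad, forces in N, time in s.
With the tool pointing down it reaches from about 0.375 to 0.9 m from the base axis. Payload 3.1 kg.
Tool frame: the origin (TCP) lies midway between the tips of the shut fingers; the grasp point (between the pads) lies 19 mm behind it (manip.grip_depth is the distance from the TCP to the grasp point, in m); z points along the fingers, y is the line along which they close (so a half turn about z gives the same grasp; the last joint's range is limited). The gripper opens to 85 mm and grips with 20 to 120 N. Pads are 22 mm wide; open, the fingers measure 114 mm over their backs; the gripper's body (76 mm by 85 mm) begins 54 mm behind the grasp point. The pads swing forward as they close: fully open they stand 13 mm farther back than shut.
Start: joints at [-1.417, 0.527, 1.433, -0, 1.181, -0.178], TCP at [0.204, -0.591, 0.211] pointing down, gripper open.
Joint ranges: [-3.08, 3.08], [-0.75, 2.2], [0.22, 2.44], [-1.43, 4.57], [0, 2.65], [-2.85, 2.85]. Speed limits (rad/s): [2.79, 2.79, 3.14, 3.14, 3.14, 3.14].

## Interface

Orientations are given as a unit quaternion [x, y, z, w].
In Python, from station import telemetry, snapshot, manip gives the robot as it stands. The module is installed in compiled form; this text tells all that it offers.
- The arm moves only by the shell command python3 -m crank 'ROWS' [OPENING] [FORCE]. ROWS is text: rows parted by semicolons, each of 6 numbers parted by spaces: the shift along the tool's x, y, z as a fraction of full scale, then the turn, a rotation vector about the tool's x, y, z as a fraction of full scale. A call has exactly 5 rows; each row shifts and turns the commanded pose from where the row before left it, along the tool's axes as they then stand; what a row does not reach is not made up. Full scale, the value 1, is 4 cm for a shift and 90 degrees for a turn. A row lasts 1/10 s, in which the tool goes at most 50 mm and 8.59 degrees, less where a joint would pass 70% of its speed; a pose out of reach is approached as far as the arm can. A call with a number of a shift or a turn outside -1 to 1 is refused whole. A call with a gripper value outside its range is refused whole. OPENING is the opening, from -1 (shut) to 1 (fully open), set as the call begins (- or left out, the last holds). The fingers move at their own pace and stop on an object; FORCE is the grip in N (left out, the last holds). Time passes only in rows, so rows that do not move let the fingers close, or fill a call up. It gives the time, the measured TCP pose, the force, the opening and the grip force at its end, in the units of the state.
- telemetry.sense(): the state, without advancing time (a new reading comes with each control period).
- snapshot(name): name is "scene" or "top" or "wrist"; returns a dict with "image" (384x512x3 uint8, red, green, blue), "depth" (384x512 float32, m along the optical axis (not along the pixel's ray), 0 where there is no reading), "camera_matrix" (3x3 intrinsics, pixels), "rvec" (rotation vector, rad) and "tvec" (3), from world to camera coordinates, as OpenCV has them. Camera axes: x right, y down, z forward; pixel columns grow to the right and rows downward; lengths in m; the calibration is good to about 2 mm. A picture is of the moment at which its call begins.
- manip.sign_off(): hands the job in; it is judged then, once.
The state is a dict: "t": time; "q": joint angles; "qd": joint speeds; "tau": joint torques, N m; "tcp_pos": TCP position; "tool_rot": TCP orientation; "force": force on the tool from outside, world axes, zero at the start; "ft_torque": the same for the moment, N m; "finger_gap": opening from 0.0 (shut) to 1.0 (fully open); "gripper_force": force on a finger pad.
Only numpy, scipy, OpenCV 4.12 (cv2) and the standard library are available. Lean on these libraries where they do the work, as an engineer would, in place of code of your own. Each camera call takes 0.05 s, during which the arm holds its last target. There are 200 camera calls.

## Task

Assemble the power module in the blue-cornered nest: lay the grey metal heat sink in first (fins down), then the grey carrier with the blue circuit board (board up), then the yellow spacer frame, and last the red cover with its grip rib up. Set each part down gently, flat and square on the one below, its edges in line with it, leave the things standing around alone, and let go of everything at the end.

Things in the scene. Friction and masses are not known exactly. Their poses are not given: they have to be found in the camera images.
- nest: Fixed assembly nest: dark foot plate 76 x 100 mm (its x, y), 10 mm thick, four blue L-shaped corner guides reaching 38 mm above it plus an 8 mm outward flare. Clear space between guides 60 x 84 mm (3 mm spare all round a part); the long sides are open for the fingers over 58 mm. Origin: centre of underside, on the bench, z up; y within 0.3 rad of the line away from the robot.
- nest_floor (a point): Centre of the top face of the nest's foot plate, 10 mm above the bench, on which the heat sink rests; axes as nest.
- heat_sink: Plain mid-grey anodised aluminium heat sink, 54 mm (its x) x 78 mm (its y) x 22 mm high, about 0.12 kg: flat face on top, fins below running along y; it lies fins down on the bench. Origin: centre of the underside, z up. Grip it across the 54 mm. Goes into the nest first, so that its underside lies on the foot plate.
- board_carrier: Flat grey plastic carrier, 54 x 78 x 10 mm (its x, y, z), about 0.08 kg, with a blue circuit board (40 x 63 mm, its parts reach 5 mm above the carrier) fixed centrally on it. Origin: centre of the underside, z up; it lies board up. Grip the carrier's edges across the 54 mm. Goes second, on the heat sink: its underside then lies 22 mm above the nest floor.
- spacer_frame: Yellow plastic rectangular spacer frame, 54 x 78 x 14 mm (its x, y, z), walls 5.5 mm thick round an open window of 43 x 67 mm, about 0.05 kg. Origin: centre of the underside, z up. Grip it across the 54 mm outside. Goes third, on the carrier, round the board: its underside then lies 32 mm above the nest floor.
- cover: Red plastic cover: flat plate 54 x 78 x 9 mm (its x, y, z) with a grip rib on top, 14 mm wide (x), 44 mm long (y), rising from 9 to 26 mm above the underside; about 0.06 kg. Origin: centre of the underside, z up. Grip it by the rib, across its 14 mm. Goes last, on the spacer frame: its underside then lies 46 mm above the nest floor, level with the guides' top.
- flux_pot: Bystander: cream pot with a black lid, 42 mm across, 30 mm high, loose on the bench. Origin: centre of the underside. Leave it alone.
- solder_reel: Bystander: reel of solder wire with blue flanges, 63 mm across, 60 mm high, loose on the blue mat. Origin: underside, near its middle. Leave it alone.
There are look-alikes about, which are no part of the job. What is shaped like the heat_sink but orange is not meant.

How it is judged:
On the way, in this order (a step that is already met when the one before it is completed fails the run):
1. the heat sink lies flat on the nest floor (horizontal distance between heat_sink and nest_floor below 0.006 m and z of heat_sink in the frame of nest_floor between -0.003 and 0.0025 m and angle between heat_sink's own z axis and vertical below 0.06 rad and angle between the y axis of heat_sink and the y axis of nest, either way round below 0.15 rad), for 0.2 s.
2. the carrier with the board lies flat on the heat sink (horizontal distance between board_carrier and nest_floor below 0.006 m and z of board_carrier in the frame of nest_floor between 0.019 and 0.0245 m and angle between board_carrier's own z axis and vertical below 0.06 rad and angle between the y axis of board_carrier and the y axis of nest, either way round below 0.15 rad), for 0.2 s.
3. the spacer frame lies flat on the carrier (horizontal distance between spacer_frame and nest_floor below 0.006 m and z of spacer_frame in the frame of nest_floor between 0.029 and 0.0345 m and angle between spacer_frame's own z axis and vertical below 0.06 rad and angle between the y axis of spacer_frame and the y axis of nest, either way round below 0.15 rad), for 0.2 s.
4. the cover lies flat on the spacer frame (horizontal distance between cover and nest_floor below 0.009 m and z of cover in the frame of nest_floor between 0.043 and 0.0485 m and angle between cover's own z axis and vertical below 0.06 rad and angle between the y axis of cover and the y axis of nest, either way round below 0.15 rad), for 0.2 s.
At the end, for the whole second after the job is handed in: Heat sink, carrier, spacer frame and cover lie stacked, released and at rest: undersides 0, 22, 32, 46 mm above the nest floor (-3/+2.5 mm), each centred on the nest within 6 mm (cover 9 mm), upright within 0.06 rad, long side along the nest's within 0.15 rad, either way round (all of step 1 and all of step 2 and all of step 3 and all of step 4 and linear speed of each of heat_sink, board_carrier, spacer_frame, cover below 0.01 m/s); the robot touches nothing.
It fails at once if a bystander (pot, solder reel) is shoved more than 20 mm or tipped over (distance of any of flux_pot, solder_reel from where it was at the start of the episode above 0.02 m or angle between any of flux_pot, solder_reel's own z axis and vertical above 0.4 rad).
It fails at once if a module part is pressed down or slammed into the nest or the stack with more than 60 N (contact force between any of heat_sink, board_carrier, spacer_frame, cover and nest above 60 N).
It also fails if it takes over 112 s, if anything falls off the work surface, if the arm or the gripper's body presses on something with over 40 N, if the wrist force passes 120 N, or if a joint passes its speed limit or range.

## Working session

There is one attempt and no reset: what is moved stays moved. The work goes in short steps, Python scripts to look and compute and a shell command to move; the robot and the scene stay as the last step left them, time stands still between calls to the robot, and variables do not carry over. Pictures are saved under pics/ and viewed, at most 14 in all, crops included, and the job is handed in when it is done.

```bash
mkdir -p pics; cat > h.py <<'E'
import numpy as np, cv2
from station import telemetry, snapshot, manip
def save(s,n): cv2.imwrite(f'pics/{n}.png',s['image'][:,:,::-1])
def world(s):
    K=s['camera_matrix'];R=cv2.Rodrigues(np.array(s['rvec'],float))[0];t=np.array(s['tvec'],float).ravel()
    d=s['depth'];v,u=np.mgrid[:d.shape[0],:d.shape[1]]
    c=np.stack([(u-K[0,2])/K[0,0]*d,(v-K[1,2])/K[1,1]*d,d],-1)
    return (c-t)@R
E
python3 - <<'E'
from h import *
import pickle
for n in ['scene','top']:
    s=snapshot(n);save(s,n);pickle.dump(s,open(n+'.pkl','wb'))
    R=cv2.Rodrigues(np.array(s['rvec'],float))[0];print(n,-R.T@np.array(s['tvec']).ravel(),s['camera_matrix'][0,0],(s['depth']>0).mean())
s=telemetry.sense();print(s)
E
```

```text
scene [-0.20372045 -0.95259643  0.49495508] 371.4007669448845 0.9962005615234375
top [ 0.39282174 -0.33557647  1.66124365] 457.1524669860076 0.9958394368489584
{'t': 0.1, 'q': array([-1.41650843e+00,  5.28404007e-01,  1.43378445e+00, -4.22553177e-05,
        1.18140434e+00, -1.78469662e-01]), 'qd': array([-0.00074444, -0.00287804, -0.00046412,  0.00112677, -0.00067221,
        0.00012002]), 'tau': array([ 1.69179493e-04, -4.43304133e+01, -1.78586286e+01, -3.19788378e-04,
        3.85724838e-03,  9.36288274e-06]), 'tcp_pos': array([ 0.20408222, -0.59000806,  0.21000932]), 'tool_rot': array([ 9.86189125e-01,  1.65620075e-01, -7.44512193e-06, -1.00023556e-03]), 'force': array([-0.07240166, -0.08812312,  0.59757252]), 'ft_torque': array([ 0.01739582, -0.00250964, -0.0169304 ]), 'gripper_force': 0.0, 'finger_gap': 1.0028278524214975}
```

View pics/top.png

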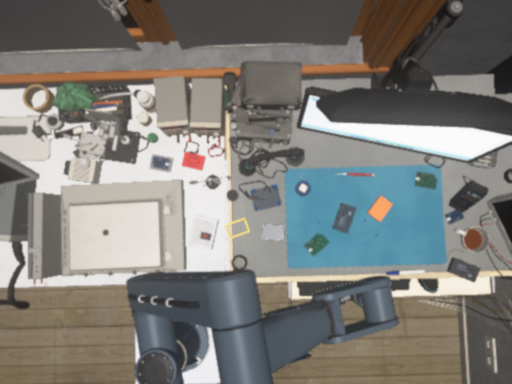

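View pics/scene.png

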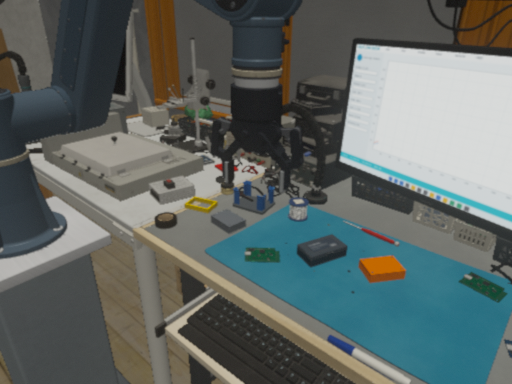

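Top view: nest near (265,197), yellow frame (237,228), grey block (272,232), red item (193,160), possible carrier (160,163). I'll enlarge that area.

```bash
python3 - <<'E'
from h import *
import pickle
s=pickle.load(open('top.pkl','rb'))
cv2.imwrite('pics/topc.png',cv2.resize(s['image'][140:280,135:325,::-1],None,fx=4.2,fy=4.2,interpolation=cv2.INTER_CUBIC))
P=world(s)
for u,v in [(265,197),(237,228),(230,228),(272,232),(193,160),(160,163),(203,230),(303,187),(232,195),(212,182),(380,208),(240,262),(344,218)]: print(u,v,P[v,u].round(3))
E
```

```text
265 197 [ 0.503 -0.319  0.023]
237 228 [ 0.395 -0.215  0.009]
230 228 [ 0.395 -0.189 -0.003]
272 232 [ 0.377 -0.341  0.021]
193 160 [ 0.644 -0.063  0.024]
160 163 [0.638 0.059 0.015]
203 230 [ 0.391 -0.095  0.023]
303 187 [ 0.532 -0.455  0.051]
232 195 [ 0.513 -0.202  0.032]
212 182 [ 0.563 -0.13   0.021]
380 208 [ 0.451 -0.728  0.029]
240 262 [ 0.272 -0.222 -0.003]
344 218 [ 0.419 -0.598  0.031]
```

View pics/topc.png

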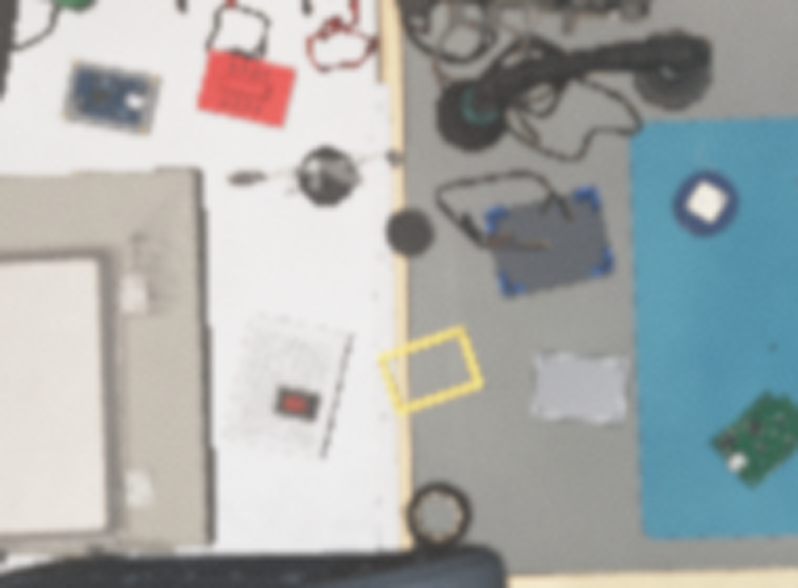

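```bash
cat >> h.py <<'E'
def blob(s,mask,near,r=0.09,zlim=(0.004,0.08)):
    """world rect of masked depth points near xy"""
    P=world(s);m=mask&(np.hypot(P[...,0]-near[0],P[...,1]-near[1])<r)&(P[...,2]>zlim[0])&(P[...,2]<zlim[1])
    n,l,st,c=cv2.connectedComponentsWithStats(m.astype(np.uint8))
    i=1+st[1:,4].argmax();Q=P[l==i]
    (x,y),(w,h),a=cv2.minAreaRect(Q[:,:2].astype(np.float32)*1000)
    if w>h: a+=90;w,h=h,w
    # long axis direction (deg), in (0,180)
    a=(a+90)%180
    return dict(c=np.round([x/1000,y/1000],4),short=round(w,1),long=round(h,1),ang=round(a,1),z=np.percentile(Q[:,2],[5,50,95]).round(4),n=len(Q))
def hsv(s): return [x.astype(int) for x in cv2.split(cv2.cvtColor(s['image'],cv2.COLOR_RGB2HSV))]
E
python3 - <<'E'
from h import *
import pickle
s=pickle.load(open('top.pkl','rb'));H,S,V=hsv(s)
print('yellow',blob(s,(H>18)&(H<35)&(S>110),(.395,-.215),zlim=(-.02,.05)))
print('red',blob(s,((H<8)|(H>172))&(S>120),(.644,-.063)))
print('sink',blob(s,(S<60)&(V>130),(.377,-.341),zlim=(.01,.05)))
print('carr',blob(s,V>0,(.638,.059),zlim=(.006,.05),r=.06))
print('nest',blob(s,V>0,(.503,-.319),zlim=(.006,.07),r=.07))
P=world(s);print(P[187:208:3,250:282:3,2].round(3))
E
```

```text
yellow {'c': array([ 0.4265, -0.2412]), 'short': 0.0, 'long': 0.0, 'ang': 90.0, 'z': array([0.0064, 0.0064, 0.0064]), 'n': 1}
red {'c': array([ 0.6455, -0.0608]), 'short': 48.9, 'long': 72.5, 'ang': 75.3, 'z': array([0.0051, 0.0117, 0.0293]), 'n': 246}
sink {'c': array([ 0.3787, -0.344 ]), 'short': 53.8, 'long': 77.4, 'ang': 82.8, 'z': array([0.0172, 0.0238, 0.0296]), 'n': 331}
carr {'c': array([0.639 , 0.0582]), 'short': 68.1, 'long': 80.8, 'ang': 77.6, 'z': array([0.0068, 0.0126, 0.0195]), 'n': 315}
nest {'c': array([ 0.5093, -0.3174]), 'short': 103.5, 'long': 123.6, 'ang': 111.1, 'z': array([0.007 , 0.0129, 0.0553]), 'n': 590}
[[-0.003  0.009 -0.     0.003  0.003  0.016  0.022  0.017  0.005  0.058
   0.003]
 [ 0.052  0.05   0.011  0.012  0.01   0.008  0.007  0.024  0.013  0.011
  -0.002]
 [ 0.002  0.013  0.009  0.003  0.01   0.011  0.011  0.01   0.016  0.011
   0.007]
 [ 0.005  0.015  0.014  0.01   0.006  0.021  0.006  0.003  0.01   0.012
   0.004]
 [ 0.002  0.009  0.013  0.009  0.009  0.012  0.007  0.011  0.009  0.012
   0.06 ]
 [ 0.     0.011  0.012  0.01   0.011  0.012  0.017  0.01   0.011  0.01
   0.057]
 [-0.002  0.005  0.013  1.661  0.012  0.016  0.01   0.016  0.01   0.007
  -0.007]]
```

```bash
r='0 0 -.25 0 0 -.08'
python3 -m crank '0 0 -.25 0 0 -.0788;0 0 -.25 0 0 -.0788;0 0 -.25 0 0 -.0788;0 0 -.25 0 0 -.0788;0 0 -.25 0 0 -.0788' 1
python3 -m crank '0 0 -.25 0 0 -.0788;0 0 -.25 0 0 -.0788;0 0 -.25 0 0 -.0788;0 0 -.25 0 0 -.0788;0 0 -.25 0 0 -.0788'
python3 -m crank '.65 .5 0 0 0 0;.65 .5 0 0 0 0;.65 .5 0 0 0 0;.65 .5 0 0 0 0;.65 .5 0 0 0 0'
python3 -m crank '.65 .5 0 0 0 0;.65 .5 0 0 0 0;.65 .5 0 0 0 0;.65 .5 0 0 0 0;.65 .5 0 0 0 0'
python3 - <<'E'
from h import *
s=snapshot('wrist');save(s,'w1')
R=cv2.Rodrigues(np.array(s['rvec'],float))[0];print(-R.T@np.array(s['tvec']).ravel(),R.round(3),s['camera_matrix'][0,0])
E
```

```text
t: 0.6
tcp_pos: [0.2041, -0.5902, 0.2607]
tool_rot: [0.888, 0.46, 0.0, -0.001]
force: [-1.2, -0.3, -0.7]
finger_gap: 0.997
gripper_force: 0.0
t: 1.1
tcp_pos: [0.2041, -0.5902, 0.3107]
tool_rot: [0.705, 0.709, 0.0, -0.001]
force: [-0.2, 0.4, 0.0]
finger_gap: 1.001
gripper_force: 0.0
t: 1.6
tcp_pos: [0.3047, -0.4592, 0.3104]
tool_rot: [0.707, 0.707, 0.0, -0.001]
force: [0.6, 0.0, -0.5]
finger_gap: 1.001
gripper_force: 0.0
t: 2.1
tcp_pos: [0.4047, -0.3293, 0.3105]
tool_rot: [0.707, 0.707, 0.0, -0.0]
force: [0.0, -0.2, 0.8]
finger_gap: 0.998
gripper_force: 0.0
[ 0.40371716 -0.26015745  0.47318903] [[ 1.    -0.002 -0.001]
 [-0.001 -0.962  0.272]
 [-0.002 -0.272 -0.962]] 299.36961983772096
```

View pics/w1.png

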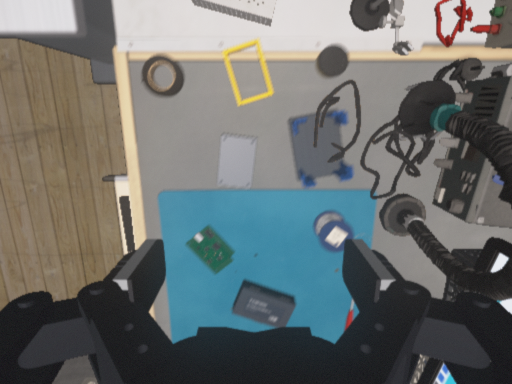

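```bash
cat >> h.py <<'E'
def plane(s,uv,z):
    K=s['camera_matrix'];R=cv2.Rodrigues(np.array(s['rvec'],float))[0];t=np.array(s['tvec'],float).ravel()
    uv=np.atleast_2d(uv).astype(float);d=np.c_[(uv-[K[0,2],K[1,2]])/[K[0,0],K[1,1]],np.ones(len(uv))]@R;o=-R.T@t
    return (o+d*((z-o[2])/d[:,2])[:,None])[:,:2]
def rect(s,mask,near,z,r=0.07,hull=True):
    """rect of the largest masked blob near xy, its outline cast on plane z"""
    v,u=np.nonzero(np.ones(mask.shape));X=plane(s,np.c_[u,v],z).reshape(*mask.shape,2)
    m=(mask&(np.hypot(*(X-near).transpose(2,0,1))<r)).astype(np.uint8)
    cs=cv2.findContours(m,cv2.RETR_EXTERNAL,cv2.CHAIN_APPROX_NONE)[0];c=max(cs,key=cv2.contourArea)
    (x,y),(w,h),a=cv2.minAreaRect((plane(s,c[:,0],z)*1000).astype(np.float32))
    if w>h: a+=90;w,h=h,w
    return dict(c=np.round([x/1000,y/1000],4),short=round(w,1),long=round(h,1),ang=round((a+90)%180,1))
E
python3 - <<'E'
from h import *
import pickle
s=snapshot('wrist');pickle.dump(s,open('w1.pkl','wb'));H,S,V=hsv(s);P=world(s)
cv2.imwrite('pics/w1c.png',cv2.resize(s['image'][30:200,210:400,::-1],None,fx=3.5,fy=3.5,interpolation=cv2.INTER_CUBIC))
print('yellow',rect(s,(H>18)&(H<35)&(S>110),(.395,-.215),.014))
print('sink',rect(s,(S<40)&(V>130)&(P[...,2]>.008),(.377,-.341),.022))
b=(H>105)&(H<130)&(S>120)
print('nestblue',rect(s,cv2.morphologyEx(b.astype(np.uint8),cv2.MORPH_CLOSE,np.ones((9,9)))>0,(.503,-.319),.048))
m=b&(np.hypot(P[...,0]-.503,P[...,1]+.319)<.07)
n,l,st,c=cv2.connectedComponentsWithStats(m.astype(np.uint8))
for i in range(1,n):
    if st[i,4]>15: print(st[i],c[i].round(1),plane(s,c[i],.04),P[l==i][:,2].max())
for u,v in [(317,130),(320,110),(335,95),(345,85),(357,100),(357,125),(345,145),(335,155)]:
    q=P[v-4:v+5,u-4:u+5].reshape(-1,3);d=V[v-4:v+5,u-4:u+5].ravel();k=d.argsort()[:8];print(u,v,np.median(q[k],0).round(3))
E
```

```text
yellow {'c': array([ 0.3928, -0.2159]), 'short': 54.2, 'long': 77.4, 'ang': 107.0}
sink {'c': array([ 0.3746, -0.3437]), 'short': 56.8, 'long': 77.9, 'ang': 83.4}
nestblue {'c': array([ 0.5341, -0.3547]), 'short': 19.0, 'long': 20.9, 'ang': 94.9}
[327 118  16  12 103] [336.6 122.5] [[ 0.52321097 -0.27607188]] 0.05700252467741789
[289 125  14  15  61] [293.7 129.9] [[ 0.46293982 -0.28634753]] 0.05716053841032099
[335 171  14  15 119] [342.7 179.1] [[ 0.53837164 -0.35811229]] 0.057682738967602405
[297 179  15  14  91] [303.1 187. ] [[ 0.48014296 -0.37034001]] 0.05804124533135318
317 130 [ 0.495 -0.287  0.019]
320 110 [ 0.506 -0.255  0.011]
335 95 [ 0.525 -0.236  0.007]
345 85 [ 0.54  -0.226  0.01 ]
357 100 [ 0.552 -0.245  0.018]
357 125 [ 0.556 -0.283  0.023]
345 145 [ 0.553 -0.316  0.006]
335 155 [ 0.536 -0.33   0.015]
```

View pics/w1c.png

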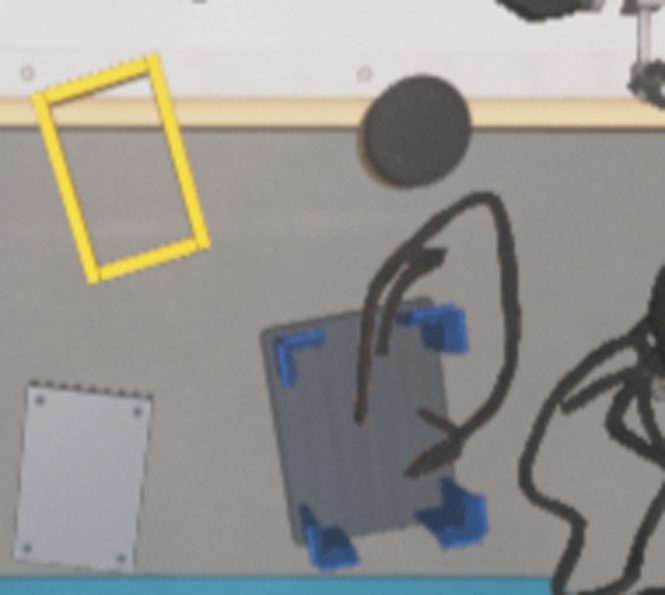

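```bash
python3 -m crank '.145 .475 .8 0 0 0;.145 .475 .8 0 0 0;.145 .475 .8 0 0 0;.145 .475 .8 0 0 0;.145 .475 .8 0 0 0' | grep tcp
python3 - <<'E'
from h import *
import pickle
s=snapshot('wrist');pickle.dump(s,open('w2.pkl','wb'));save(s,'w2')
E
```

```text
tcp_pos: [0.4994, -0.3023, 0.1494]
```

View pics/w2.png

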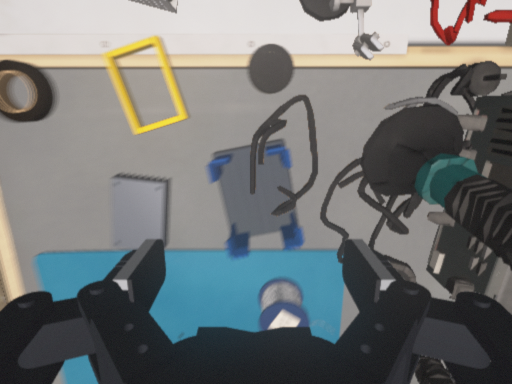

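```bash
cat > nest.py <<'E'
from h import *
import pickle
for f in ['w1','w2']:
    s=pickle.load(open(f+'.pkl','rb'))
    L=cv2.cvtColor(cv2.GaussianBlur(s['image'],(3,3),0),cv2.COLOR_RGB2LAB).astype(int)
    v,u=np.nonzero(np.ones(L.shape[:2]));X=plane(s,np.c_[u,v],.01)
    c0=np.array([.503,-.322]);a=np.deg2rad(100)
    for it in range(6):
        ex=np.array([np.sin(a),-np.cos(a)]);ey=np.array([np.cos(a),np.sin(a)])
        q=(X-c0)@np.c_[ex,ey];l=L.reshape(-1,3)
        pl=np.median(l[(abs(q[:,0])<.02)&(abs(q[:,1])<.03)],0)
        be=np.median(l[(abs(q[:,0]+.05)<.008)&(abs(q[:,1])<.03)],0)
        m=((l-pl)@(be-pl)<.5*((be-pl)@(be-pl)))
        # edges by middle strips: left -x, right +x as lines
        def edge(ax,sg,half,w):
            o=1-ax;r=[]
            for b in np.linspace(-w,w,9):
                k=(abs(q[:,o]-b)<w/9)&(sg*q[:,ax]>half-.018)&(sg*q[:,ax]<half+.018)
                area=m[k].mean()*.036
                r.append((b,half-.018+area))
            r=np.array(r);p=np.polyfit(r[:,0],r[:,1],1);res=abs(np.polyval(p,r[:,0])-r[:,1]);kk=res<=np.median(res)*1.6+1e-6
            return np.polyfit(r[kk,0],r[kk,1],1)
        E=[edge(0,-1,.038,.024),edge(0,1,.038,.024),edge(1,-1,.05,.012),edge(1,1,.05,.012)]
        c0=c0+ex*(E[1][1]-E[0][1])/2*.7+ey*(E[3][1]-E[2][1])/2*.7
        a+=np.arctan(E[0][0])*.7   # left edge: clean one
    print(f,c0.round(4),np.rad2deg(a).round(2),[e.round(4) for e in E],pl,be)
s=pickle.load(open('w2.pkl','rb'));H,S,V=hsv(s);P=world(s)
print('yellow',rect(s,(H>18)&(H<35)&(S>110),(.395,-.215),.014))
b=(H>105)&(H<130)&(S>120);m=b&(np.hypot(P[...,0]-.503,P[...,1]+.319)<.075)
n,l,st,c=cv2.connectedComponentsWithStats(m.astype(np.uint8))
print([plane(s,c[i],.04).round(3) for i in range(1,n) if st[i,4]>25])
k=(P[...,0]>.54)&(P[...,0]<.72)&(P[...,1]>-.42)&(P[...,1]<-.2)&(P[...,2]>.03)
for x in np.arange(.54,.72,.02):
    kk=k&(abs(P[...,0]-x)<.01); print(round(x,2),kk.sum(),np.percentile(P[kk][:,2],[50,98]).round(3) if kk.sum()>9 else '')
E
python3 nest.py
```

```text
w1 [ 0.5005 -0.3191] 101.6 [array([0.0125, 0.0413]), array([-0.0721,  0.0415]), array([0.0769, 0.0517]), array([0.3507, 0.0512])] [109. 128. 125.] [155. 129. 129.]
w2 [ 0.5028 -0.3169] 103.6 [array([-0.0153,  0.0397]), array([-0.106 ,  0.0402]), array([0.0524, 0.0511]), array([0.4033, 0.0509])] [112. 128. 124.] [158. 129. 129.]
yellow {'c': array([ 0.3967, -0.2151]), 'short': 57.2, 'long': 76.7, 'ang': 107.1}
[array([[ 0.522, -0.275]]), array([[ 0.464, -0.285]]), array([[ 0.538, -0.359]]), array([[ 0.481, -0.369]])]
0.54 3834 [0.216 0.245]
0.56 7931 [0.237 0.255]
0.58 4198 [0.138 0.237]
0.6 7230 [0.178 0.208]
0.62 477 [0.133 0.16 ]
0.64 0 
0.66 0 
0.68 376 [0.073 0.079]
0.7 5272 [0.059 0.093]
```

```bash
python3 -m crank '-.44 0 0 0 0 0;-.44 0 0 0 0 0;-.44 0 0 0 0 0;-.44 0 0 0 0 0;-.44 0 0 0 0 0' | grep tcp
cat > n3.py <<'E'
from h import *
import pickle
s=snapshot('wrist');pickle.dump(s,open('w3.pkl','wb'));H,S,V=hsv(s)
cv2.imwrite('pics/w3c.png',cv2.resize(s['image'][20:200,150:350,::-1],None,fx=3.3,fy=3.3,interpolation=cv2.INTER_CUBIC))
R=cv2.Rodrigues(np.array(s['rvec'],float))[0];print(-R.T@np.array(s['tvec']).ravel())
b=(H>105)&(H<130)&(S>120);v,u=np.nonzero(b);X=plane(s,np.c_[u,v],.04)
k=np.hypot(*(X-[.502,-.32]).T)<.08
m=np.zeros(b.shape,np.uint8);m[v[k],u[k]]=1
n,l,st,c=cv2.connectedComponentsWithStats(m)
for i in range(1,n):
    if st[i,4]>25: print(st[i],c[i].round(1),plane(s,c[i],.035).round(4))
P=world(s)
print('sink',rect(s,(S<40)&(V>130)&(P[...,2]>.008),(.375,-.343),.022))
E
python3 n3.py
```

```text
tcp_pos: [0.499, -0.3926, 0.1522]
[ 0.49773774 -0.3230804   0.31465535]
[266  36  27  27 356] [280.9  46.1] [[ 0.5214 -0.2742]]
[204  50  20  11 133] [213.8  54.5] [[ 0.4638 -0.2806]]
[201  58  12  18  97] [205.9  67.6] [[ 0.4566 -0.291 ]]
[284 132  22  24 277] [296.8 145.8] [[ 0.538  -0.3591]]
[222 146  24  22 266] [232.4 158.5] [[ 0.4778 -0.3708]]
sink {'c': array([ 0.377 , -0.3442]), 'short': 57.9, 'long': 78.7, 'ang': 83.3}
```

View pics/w3c.png

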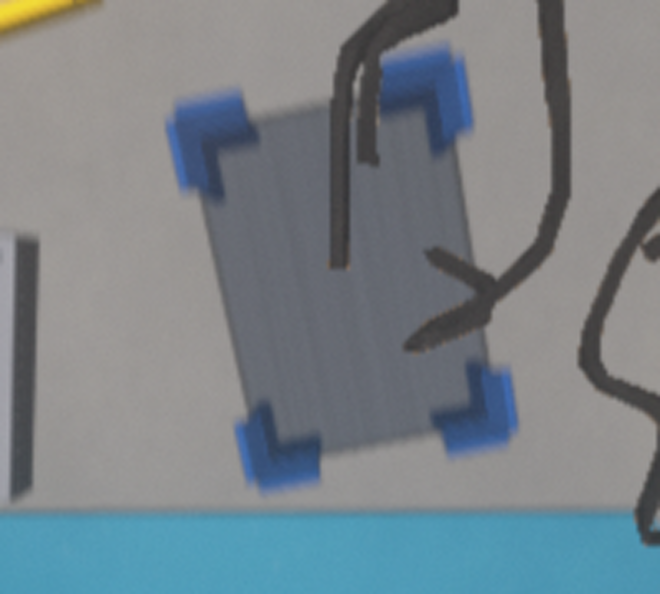

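```bash
python3 -m crank '-.105 -.62 0 0 0 0;-.105 -.62 0 0 0 0;-.105 -.62 0 0 0 0;-.105 -.62 0 0 0 0;-.105 -.62 0 0 0 0' | grep tcp
python3 - <<'E'
from h import *
import pickle
s=pickle.load(open('w3.pkl','rb'))
q=np.array([[166,105],[468,45],[520,440],[247,492]])/3.3+[150,20];X=plane(s,q,.056);print(X.round(4),X.mean(0))
s=snapshot('wrist');H,S,V=hsv(s);P=world(s)
print('sink',rect(s,(S<40)&(V>130)&(P[...,2]>.008),(.375,-.343),.022))
R=cv2.Rodrigues(np.array(s['rvec'],float))[0];print(-R.T@np.array(s['tvec']).ravel())
E
```

```text
tcp_pos: [0.3741, -0.4113, 0.1513]
[[ 0.4558 -0.2818]
 [ 0.5279 -0.269 ]
 [ 0.5446 -0.3629]
 [ 0.4724 -0.3766]] [ 0.50017077 -0.3225578 ]
sink {'c': array([ 0.3746, -0.3437]), 'short': 53.7, 'long': 77.7, 'ang': 83.3}
[ 0.37301634 -0.34194571  0.31393882]
```

```bash
python3 -m crank '0 0 .5 0 0 .0744;.42 -.046 .5 0 0 0;.42 -.046 .5 0 0 0;.42 -.046 .5 0 0 0;.42 -.046 .5 0 0 0'
python3 -m crank '0 0 .24 0 0 0;0 0 .24 0 0 0;0 0 .24 0 0 0;0 0 .24 0 0 0;0 0 0 0 0 0'
```

```text
t: 4.35
tcp_pos: [0.3761, -0.3433, 0.0507]
tool_rot: [0.748, 0.664, -0.0, 0.001]
force: [-0.4, -0.1, -0.2]
finger_gap: 1.002
gripper_force: 0.0
t: 4.85
tcp_pos: [0.3755, -0.3435, 0.0115]
tool_rot: [0.748, 0.664, 0.0, -0.001]
force: [0.5, -0.4, -0.3]
finger_gap: 0.998
gripper_force: 0.0
```

```bash
python3 -m crank '0 0 .15 0 0 0;0 0 .15 0 0 0;0 0 0 0 0 0;0 0 0 0 0 0;0 0 0 0 0 0'
python3 -m crank '0 0 0 0 0 0;0 0 0 0 0 0;0 0 0 0 0 0;0 0 0 0 0 0;0 0 0 0 0 0' -1 45
python3 -m crank '0 0 0 0 0 0;0 0 0 0 0 0;0 0 0 0 0 0;0 0 0 0 0 0;0 0 0 0 0 0'
```

```text
t: 5.35
tcp_pos: [0.3759, -0.3432, 0.0007]
tool_rot: [0.747, 0.665, -0.0, 0.0]
force: [-0.9, -1.0, -1.0]
finger_gap: 1.0
gripper_force: 0.0
t: 5.85
tcp_pos: [0.3761, -0.3439, 0.002]
tool_rot: [0.747, 0.665, -0.0, 0.001]
force: [-2.3, -0.8, 12.3]
finger_gap: 0.145
gripper_force: 5.9
t: 6.35
tcp_pos: [0.3761, -0.3438, 0.0017]
tool_rot: [0.747, 0.665, -0.0, 0.001]
force: [0.2, -0.6, 9.2]
finger_gap: -0.002
gripper_force: 4.6
```

```bash
python3 -c "
from h import *
s=snapshot('scene');cv2.imwrite('pics/s2.png',cv2.resize(s['image'][130:290,120:360,::-1],None,fx=3.3,fy=3.3))"
```

```text
(no output)
```

View pics/s2.png

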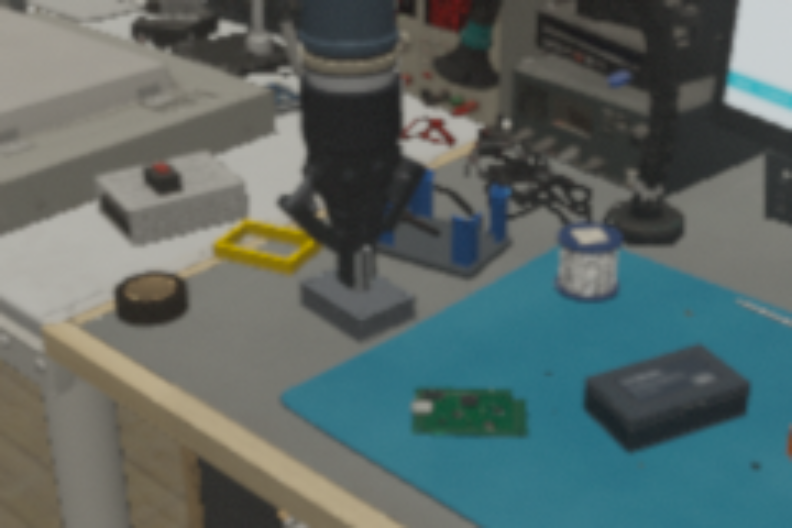

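```bash
python3 -c "
from h import *
s=snapshot('scene');P=world(s)
for v in range(196,232,3): print(v,[tuple(P[v,u].round(3)) for u in (227,231,236)])
H,S,V=hsv(s)
s=snapshot('wrist');P=world(s);print(P[300:384:12,225:290:12].round(3)[:,:,2])
"
```

```text
196 [(np.float64(0.36), np.float64(-0.361), np.float64(0.095)), (np.float64(0.379), np.float64(-0.356), np.float64(0.087)), (np.float64(0.398), np.float64(-0.355), np.float64(0.08))]
199 [(np.float64(0.364), np.float64(-0.357), np.float64(0.084)), (np.float64(0.378), np.float64(-0.357), np.float64(0.079)), (np.float64(0.398), np.float64(-0.355), np.float64(0.071))]
202 [(np.float64(0.366), np.float64(-0.354), np.float64(0.075)), (np.float64(0.378), np.float64(-0.356), np.float64(0.071)), (np.float64(0.462), np.float64(-0.29), np.float64(0.016))]
205 [(np.float64(0.364), np.float64(-0.356), np.float64(0.068)), (np.float64(0.38), np.float64(-0.354), np.float64(0.061)), (np.float64(0.459), np.float64(-0.294), np.float64(0.009))]
208 [(np.float64(0.368), np.float64(-0.352), np.float64(0.056)), (np.float64(0.377), np.float64(-0.357), np.float64(0.055)), (np.float64(0.457), np.float64(-0.295), np.float64(0.001))]
211 [(np.float64(0.369), np.float64(-0.35), np.float64(0.046)), (np.float64(0.377), np.float64(-0.357), np.float64(0.046)), (np.float64(0.441), np.float64(-0.31), np.float64(0.003
[... 680 characters left out ...]
(np.float64(0.369), np.float64(-0.381), np.float64(0.024))]
226 [(np.float64(0.348), np.float64(-0.371), np.float64(0.02)), (np.float64(0.35), np.float64(-0.383), np.float64(0.024)), (np.float64(0.368), np.float64(-0.383), np.float64(0.016))]
229 [(np.float64(0.346), np.float64(-0.373), np.float64(0.013)), (np.float64(0.354), np.float64(-0.379), np.float64(0.012)), (np.float64(0.365), np.float64(-0.385), np.float64(0.01))]
[[0.092 0.092 0.068 0.07  0.092 0.093]
 [0.097 0.094 0.067 0.069 0.098 0.097]
 [0.102 0.093 0.002 0.072 0.1   0.102]
 [0.106 0.099 0.098 0.099 0.098 0.105]
 [0.109 0.102 0.103 0.103 0.104 0.11 ]
 [0.112 0.106 0.106 0.107 0.107 0.115]
 [0.113 0.111 0.11  0.11  0.11  0.115]]
```

```bash
python3 -m crank '0 0 -.3 0 0 0;0 0 -.3 0 0 0;0 0 0 0 0 0;0 0 0 0 0 0;0 0 0 0 0 0' 1 
python3 -m crank '0 0 0 0 0 0;0 0 .3 0 0 0;0 0 .3 0 0 0;0 0 .09 0 0 0;0 0 0 0 0 0' 1
python3 -m crank '0 0 0 0 0 0;0 0 0 0 0 0;0 0 0 0 0 0;0 0 0 0 0 0;0 0 0 0 0 0' .4 30
python3 -c "
from h import *
s=snapshot('scene');cv2.imwrite('pics/s3.png',cv2.resize(s['image'][150:250,180:300,::-1],None,fx=5,fy=5))"
```

```text
t: 7.0
tcp_pos: [0.3757, -0.3429, 0.0244]
tool_rot: [0.747, 0.665, 0.0, -0.0]
force: [-0.5, 0.5, 0.3]
finger_gap: 0.849
gripper_force: 0.0
t: 7.5
tcp_pos: [0.3752, -0.3423, -0.0045]
tool_rot: [0.747, 0.664, 0.0, -0.001]
force: [-0.2, 0.5, 0.8]
finger_gap: 0.999
gripper_force: 0.0
t: 8.0
tcp_pos: [0.3759, -0.3432, -0.0028]
tool_rot: [0.747, 0.665, -0.0, 0.0]
force: [0.7, 0.0, 1.2]
finger_gap: 0.699
gripper_force: 0.0
```

View pics/s3.png

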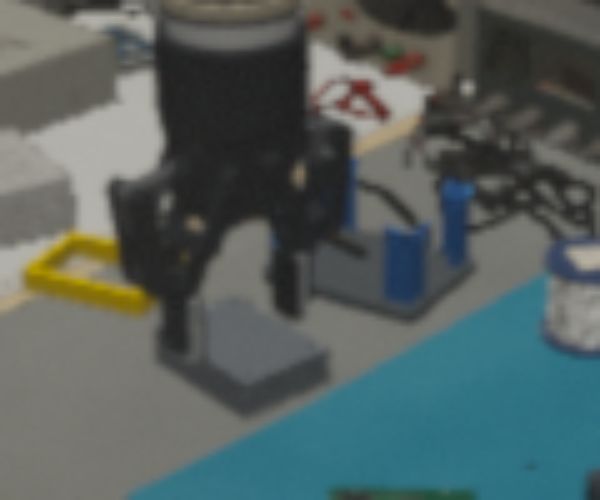

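The fingers straddle the sink (tips at about (178,355) and (290,310)); now closing.

```bash
python3 -m crank '0 0 0 0 0 0;0 0 0 0 0 0;0 0 0 0 0 0;0 0 0 0 0 0;0 0 0 0 0 0' .2 30
python3 -c "
from h import *
s=snapshot('wrist');H,S,V=hsv(s);print(telemetry.sense()['finger_gap'])"
```

```text
t: 8.55
tcp_pos: [0.3759, -0.3432, -0.0026]
tool_rot: [0.747, 0.665, -0.0, 0.0]
force: [-0.3, 0.8, 5.5]
finger_gap: 0.608
gripper_force: 24.7
0.6077410700955929
```

```bash
python3 -m crank '0 0 0 0 0 0;0 0 0 0 0 0;0 0 0 0 0 0;0 0 -.1 0 0 0;0 0 -.1 0 0 0' .1 40
python3 -m crank '0 0 -.1 0 0 0;0 0 -.1 0 0 0;0 0 -.2 0 0 0;0 0 -.3 0 0 0;0 0 -.5 0 0 0'
```

```text
t: 9.1
tcp_pos: [0.3756, -0.3429, 0.005]
tool_rot: [0.747, 0.665, 0.0, -0.0]
force: [-0.0, 0.1, -0.8]
finger_gap: 0.546
gripper_force: 0.0
t: 9.6
tcp_pos: [0.3753, -0.3425, 0.0533]
tool_rot: [0.747, 0.665, 0.0, -0.001]
force: [-0.0, 0.4, -0.7]
finger_gap: 0.553
gripper_force: 0.0
```

```bash
python3 -c "
from h import *
s=snapshot('scene');P=world(s);cv2.imwrite('pics/s4.png',cv2.resize(s['image'][140:240,180:300,::-1],None,fx=5,fy=5))
m=(np.hypot(P[...,0]-.3755,P[...,1]+.343)<.06)&(P[...,2]>.028)&(P[...,2]<.12)
Q=P[m];z=np.round(Q[:,2],2)
for k in np.unique(z): q=Q[z==k]; print(k,len(q),q[:,0].min().round(3),q[:,0].max().round(3),q[:,1].min().round(3),q[:,1].max().round(3))
print(Q[:,2].min())
s=snapshot('wrist');H,S,V=hsv(s);P=world(s);save(s,'w5')
print('sink',rect(s,(S<40)&(V>130)&(P[...,2]>.008)&(P[...,2]<.04),(.375,-.343),.022))
"
```

```text
0.08 29 0.346 0.405 -0.359 -0.336
0.09 62 0.339 0.414 -0.361 -0.334
0.1 63 0.338 0.412 -0.359 -0.335
0.11 62 0.338 0.414 -0.36 -0.331
0.12 28 0.338 0.409 -0.362 -0.338
0.07832813415720927
sink {'c': array([ 0.3852, -0.344 ]), 'short': 53.5, 'long': 76.3, 'ang': 83.0}
```

View pics/s4.png

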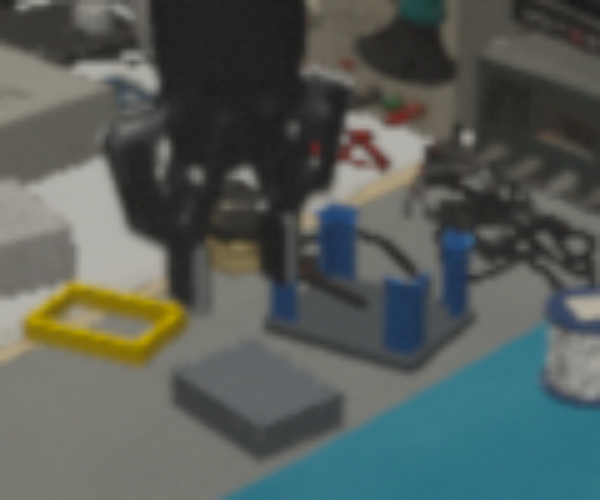

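```bash
python3 -m crank '-.35 0 -.48 0 0 0;-.35 0 -.48 0 0 0;-.35 0 -.48 0 0 0;-.35 0 -.48 0 0 0;-.35 0 -.48 0 0 0' 1
cat > look.py <<'E'
import sys
from h import *
def masks(s):
    H,S,V=hsv(s);Z=world(s)[...,2]
    return dict(sink=(S<40)&(V>130)&(Z>.008)&(Z<.06),yellow=(H>18)&(H<35)&(S>110),red=((H<8)|(H>172))&(S>110))
if __name__=='__main__':
    k,x,y,z=sys.argv[1],*map(float,sys.argv[2:5])
    s=snapshot('wrist');r=rect(s,masks(s)[k],(x,y),z);print(k,r)
    R=cv2.Rodrigues(np.array(s['rvec'],float))[0];print('cam',(-R.T@np.array(s['tvec']).ravel()).round(4))
    t=telemetry.sense();print('t',t['t'],t['tcp_pos'].round(4),manip.grip_depth)
E
python3 look.py sink .385 -.344 .022
```

```text
t: 10.2
tcp_pos: [0.3673, -0.4128, 0.1496]
tool_rot: [0.747, 0.665, 0.0, -0.0]
force: [0.4, -0.3, 0.7]
finger_gap: 0.999
gripper_force: 0.0
sink {'c': array([ 0.385 , -0.3446]), 'short': 53.2, 'long': 77.5, 'ang': 82.5}
cam [ 0.3743 -0.3441  0.3122]
t 10.25 [ 0.3687 -0.4177  0.1529] 0.0187
```

```bash
python3 -m crank '.353 .042 .4 0 0 .009;.353 .042 .4 0 0 0;.353 .042 .4 0 0 0;.353 .042 .4 0 0 0;.353 .042 .4 0 0 0' 1
python3 -m crank '0 0 .5 0 0 0;0 0 .5 0 0 0;0 0 .5 0 0 0;0 0 .25 0 0 0;0 0 0 0 0 0'
python3 -m crank '0 0 .25 0 0 0;0 0 .2 0 0 0;0 0 0 0 0 0;0 0 0 0 0 0;0 0 0 0 0 0'
python3 -m crank '0 0 0 0 0 0;0 0 0 0 0 0;0 0 0 0 0 0;0 0 0 0 0 0;0 0 0 0 0 0' .1 40
```

```text
t: 10.75
tcp_pos: [0.3848, -0.3424, 0.0678]
tool_rot: [0.752, 0.659, 0.0, -0.0]
force: [0.5, -0.0, -0.3]
finger_gap: 0.996
gripper_force: 0.0
t: 11.25
tcp_pos: [0.3842, -0.3424, -0.0026]
tool_rot: [0.752, 0.659, 0.0, -0.002]
force: [-0.1, -0.2, 0.1]
finger_gap: 0.995
gripper_force: 0.0
t: 11.75
tcp_pos: [0.3851, -0.3439, -0.0187]
tool_rot: [0.752, 0.659, -0.0, 0.0]
force: [-0.0, -1.3, 1.0]
finger_gap: 0.999
gripper_force: 0.0
t: 12.25
tcp_pos: [0.3852, -0.344, -0.0186]
tool_rot: [0.752, 0.659, -0.0, 0.0]
force: [0.5, 0.9, 6.3]
finger_gap: 0.62
gripper_force: 43.3
```

```bash
python3 -m crank '0 0 -.05 0 0 0;0 0 -.1 0 0 0;0 0 -.2 0 0 0;0 0 -.3 0 0 0;0 0 -.4 0 0 0' -1 40
python3 -m crank '0 0 -.4 0 0 0;0 0 -.4 0 0 0;0 0 -.4 0 0 0;0 0 0 0 0 0;0 0 0 0 0 0'
```

```text
t: 12.75
tcp_pos: [0.3847, -0.3433, 0.0235]
tool_rot: [0.752, 0.659, 0.0, -0.001]
force: [-0.4, -0.3, -1.0]
finger_gap: 0.628
gripper_force: 42.6
t: 13.25
tcp_pos: [0.3851, -0.3438, 0.0715]
tool_rot: [0.752, 0.659, -0.0, 0.001]
force: [0.1, -0.1, -1.8]
finger_gap: 0.62
gripper_force: 42.7
```

```bash
python3 -m crank '0 0 0 0 0 -.067;0 0 0 0 0 -.067;0 .3 0 0 0 -.067;0 .6 0 0 0 0;0 .6 0 0 0 0'
python3 -m crank '0 .6 0 0 0 0;0 .6 0 0 0 0;0 .23 0 0 0 0;0 0 0 0 0 0;0 0 0 0 0 0'
python3 -c "
from h import *
s=snapshot('wrist');save(s,'w6')
t=telemetry.sense();print(t['t'],t['tcp_pos'],t['tool_rot'],np.rad2deg(2*np.arctan2(t['tool_rot'][1],t['tool_rot'][0])),t['finger_gap'])"
```

```text
t: 13.75
tcp_pos: [0.4439, -0.3333, 0.0698]
tool_rot: [0.639, 0.769, 0.0, -0.001]
force: [-0.5, 0.6, -1.3]
finger_gap: 0.625
gripper_force: 42.6
t: 14.25
tcp_pos: [0.499, -0.3228, 0.0701]
tool_rot: [0.639, 0.769, -0.0, -0.001]
force: [0.7, -0.3, -0.7]
finger_gap: 0.619
gripper_force: 42.6
14.3 [ 0.49877598 -0.32302077  0.07030874] [ 6.39109831e-01  7.69114374e-01 -1.03028465e-04 -1.30145017e-03] 100.54897127354191 0.624776010567513
```

View pics/w6.png

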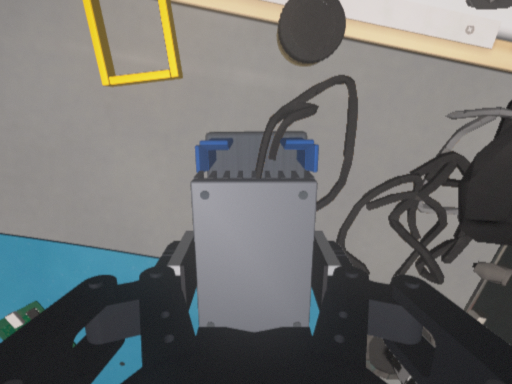

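```bash
python3 -m crank '.02 .035 .15 0 0 0;0 0 .25 0 0 0;0 0 .25 0 0 0;0 0 .25 0 0 0;0 0 0 0 0 0'
python3 -m crank '0 0 .15 0 0 0;0 0 .15 0 0 0;0 0 .15 0 0 0;0 0 .15 0 0 0;0 0 0 0 0 0'
```

```text
t: 14.8
tcp_pos: [0.5003, -0.3214, 0.0328]
tool_rot: [0.639, 0.769, 0.0, -0.002]
force: [0.0, -0.2, -1.3]
finger_gap: 0.617
gripper_force: 42.5
t: 15.3
tcp_pos: [0.5011, -0.3219, 0.01]
tool_rot: [0.639, 0.769, 0.0, -0.001]
force: [0.1, -0.3, -1.8]
finger_gap: 0.624
gripper_force: 42.6
```

```bash
python3 -m crank '0 0 .12 0 0 0;0 0 .12 0 0 0;0 0 .1 0 0 0;0 0 .07 0 0 0;0 0 0 0 0 0'
python3 -m crank '0 0 .02 0 0 0;0 0 .02 0 0 0;0 0 0 0 0 0;0 0 0 0 0 0;0 0 0 0 0 0'
```

```text
t: 15.8
tcp_pos: [0.5013, -0.3222, -0.006]
tool_rot: [0.639, 0.769, 0.0, -0.0]
force: [0.3, 0.1, -1.8]
finger_gap: 0.621
gripper_force: 42.6
t: 16.3
tcp_pos: [0.5016, -0.3224, -0.007]
tool_rot: [0.639, 0.769, 0.0, 0.0]
force: [0.1, -0.5, -2.1]
finger_gap: 0.618
gripper_force: 42.6
```

```bash
python3 -m crank '0 0 .02 0 0 0;0 0 .02 0 0 0;0 0 0 0 0 0;0 0 0 0 0 0;0 0 0 0 0 0'
```

```text
t: 16.8
tcp_pos: [0.5016, -0.3224, -0.0086]
tool_rot: [0.639, 0.769, -0.0, 0.0]
force: [-1.3, -0.2, 0.6]
finger_gap: 0.621
gripper_force: 42.7
```

```bash
python3 -m crank '0 0 0 0 0 0;0 0 0 0 0 0;0 0 0 0 0 0;0 0 0 0 0 0;0 0 0 0 0 0' .6
python3 -m crank '0 0 -.3 0 0 0;0 0 -.7 0 0 0;0 0 -1 0 0 0;-.3 0 -1 0 0 0;-1 0 -1 0 0 0' 1
python3 -m crank '-.45 0 0 0 0 0;0 0 0 0 0 0;0 0 0 0 0 0;0 0 0 0 0 0;0 0 0 0 0 0' 1
python3 look.py sink .501 -.322 .032
```

```text
t: 17.3
tcp_pos: [0.5016, -0.3224, -0.0087]
tool_rot: [0.639, 0.769, -0.0, 0.0]
force: [0.6, 0.5, 0.8]
finger_gap: 0.802
gripper_force: 0.0
t: 17.8
tcp_pos: [0.5096, -0.3659, 0.1493]
tool_rot: [0.638, 0.77, 0.001, -0.001]
force: [1.2, -1.5, -0.7]
finger_gap: 1.002
gripper_force: 0.0
t: 18.3
tcp_pos: [0.5129, -0.3849, 0.1457]
tool_rot: [0.639, 0.77, 0.0, -0.002]
force: [-0.6, 0.0, -0.4]
finger_gap: 0.997
gripper_force: 0.0
sink {'c': array([ 0.5002, -0.3227]), 'short': 53.0, 'long': 76.1, 'ang': 100.5}
cam [ 0.4994 -0.3172  0.3085]
t 18.35 [ 0.5131 -0.3852  0.1458] 0.0187
```

```bash
python3 -c "
from h import *
import pickle
s=pickle.load(open('top.pkl','rb'));P=world(s);Q=P[(s['depth']>0)]
print('cols y:',np.arange(-.26,.16,.04).round(2))
for x in np.arange(.42,.86,.04):
    print(round(x,2),[ (lambda q: round(float(np.percentile(q,97)),2) if len(q)>3 else -1)(Q[(abs(Q[:,0]-x)<.02)&(abs(Q[:,1]-y)<.02)][:,2]) for y in np.arange(-.26,.16,.04)])
H,S,V=hsv(s)
print('carr',rect(s,(V<150)|(S>40),(.639,.058),.012,r=.055))
print('red',rect(s,((H<8)|(H>172))&(S>110),(.645,-.061),.009,r=.055))
"
```

```text
cols y: [-0.26 -0.22 -0.18 -0.14 -0.1  -0.06 -0.02  0.02  0.06  0.1   0.14]
0.42 [0.02, 0.02, 0.02, 0.04, 0.05, 0.04, 0.06, 0.07, 0.09, 0.09, 0.09]
0.46 [0.01, 0.01, 0.01, 0.01, 0.04, 0.04, 0.07, 0.07, 0.09, 0.09, 0.09]
0.5 [0.05, 0.03, 0.04, 0.01, 0.01, 0.01, 0.07, 0.07, 0.09, 0.09, 0.09]
0.54 [0.06, 0.04, 0.14, 0.12, 0.11, 0.14, 0.06, 0.07, 0.07, 0.07, 0.07]
0.58 [0.18, 0.14, 0.11, 0.12, 0.1, 0.06, 0.06, 0.06, 0.06, 0.06, 0.06]
0.62 [0.22, 0.14, 0.01, 0.01, 0.02, 0.02, 0.01, 0.02, 0.02, 0.02, 0.01]
0.66 [0.03, 0.03, 0.02, 0.02, 0.02, 0.03, 0.01, 0.02, 0.02, 0.02, 0.24]
0.7 [0.1, 0.09, 0.03, 0.05, 0.03, 0.03, 0.03, 0.01, 0.01, 0.02, 0.22]
0.74 [0.2, 0.11, 0.16, 0.16, 0.16, 0.16, 0.16, 0.16, 0.03, 0.28, 0.31]
0.78 [0.32, 0.25, 0.16, 0.16, 0.16, 0.16, 0.16, 0.16, 0.01, 0.06, 0.05]
0.82 [0.32, 0.26, 0.16, 0.16, 0.16, 0.16, 0.16, 0.16, 0.09, 0.12, 0.09]
carr {'c': array([0.6395, 0.0566]), 'short': 43.1, 'long': 69.6, 'ang': 77.0}
red {'c': array([ 0.6454, -0.0614]), 'short': 50.3, 'long': 72.2, 'ang': 75.3}
```

```bash
python3 -m crank '.83 .12 -.11 0 0 0;.83 .12 -.11 0 0 0;.83 .12 -.11 0 0 0;.83 .12 -.11 0 0 0;.83 .12 -.11 0 0 0' .5 | grep tcp
python3 -m crank '.83 .12 -.11 0 0 0;.83 .12 -.11 0 0 0;.83 .12 -.11 0 0 0;.83 .12 -.11 0 0 0;.83 .12 -.11 0 0 0' | grep tcp
python3 -m crank '.06 .72 .1 0 0 0;.06 .72 .1 0 0 0;.06 .72 .1 0 0 0;.06 .72 .1 0 0 0;.06 .72 .1 0 0 0' | grep tcp
python3 -m crank '0 0 0 0 0 .087;0 0 0 0 0 .087;0 0 0 0 0 .087;0 0 0 0 0 0;0 0 0 0 0 0' 
python3 -c "
from h import *
import pickle
s=snapshot('wrist');save(s,'w7');pickle.dump(s,open('w7.pkl','wb'))
R=cv2.Rodrigues(np.array(s['rvec'],float))[0];print('cam',(-R.T@np.array(s['tvec']).ravel()).round(4))"
```

```text
tcp_pos: [0.5061, -0.217, 0.1684]
tcp_pos: [0.4991, -0.0496, 0.1906]
tcp_pos: [0.6396, -0.0121, 0.17]
t: 20.35
tcp_pos: [0.6388, -0.0128, 0.1703]
tool_rot: [0.781, 0.624, -0.0, -0.0]
force: [0.2, 0.5, -0.5]
finger_gap: 0.748
gripper_force: 0.0
cam [0.653  0.0547 0.3329]
```

View pics/w7.png

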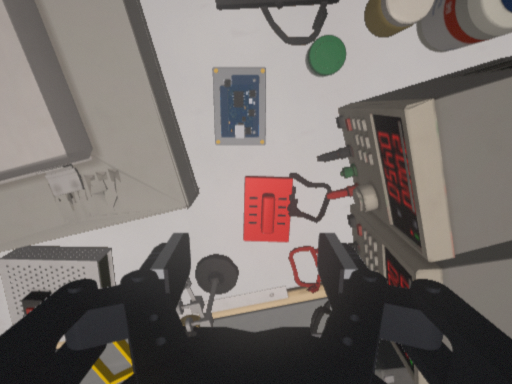

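```bash
python3 -c "
from h import *
import pickle
s=pickle.load(open('w7.pkl','rb'));H,S,V=hsv(s)
print(V[107,200:280:3],V[55:160:5,225])
for th in (130,150,170): print(th,rect(s,(V<th)|(S>70),(.6395,.057),.010,r=.055))
b=(H>100)&(H<125)&(S>110);print('board',rect(s,b,(.6395,.057),.012,r=.05))
print('red',rect(s,((H<8)|(H>172))&(S>130),(.645,-.061),.009,r=.055))
P=world(s);print(P[150:200:10,150:215:8,2].round(2),P[170,150:215:8,0].round(3))
"
```

```text
[189 188 190 190 189 141 144 103  98  97  95  96  87  83  85 113  97  95
  98  98 141 141 180 192 192 191 191] [189 191 189 140 142  98  81  98  97  98  97  96  94  97  97  96  99 148
 173 193 191]
130 {'c': array([0.6379, 0.0581]), 'short': 40.9, 'long': 62.9, 'ang': 77.2}
150 {'c': array([0.638 , 0.0581]), 'short': 54.0, 'long': 75.8, 'ang': 77.2}
170 {'c': array([0.6374, 0.0574]), 'short': 54.2, 'long': 78.1, 'ang': 77.8}Traceback (most recent call last):
  File "<string>", line 7, in <module>
    b=(H>100)&(H<125)&(S>110);print('board',rect(s,b,(.6395,.057),.012,r=.05))
                                            ~~~~^^^^^^^^^^^^^^^^^^^^^^^^^^^^^
  File "h.py", line 28, in rect
    cs=cv2.findContours(m,cv2.RETR_EXTERNAL,cv2.CHAIN_APPROX_NONE)[0];c=max(cs,key=cv2.contourArea)
                                                                        ~~~^^^^^^^^^^^^^^^^^^^^^^^^
ValueError: max() iterable argument is empty
```

```bash
python3 -m crank '.343 -.078 .5 0 0 0;.343 -.078 .5 0 0 0;.343 -.078 .5 0 0 0;.343 -.078 .5 0 0 0;.343 -.078 .5 0 0 0' 
python3 -m crank '0 0 .45 0 0 0;0 0 .45 0 0 0;0 0 .45 0 0 0;0 0 .4 0 0 0;0 0 0 0 0 0'
python3 -m crank '0 0 .2 0 0 0;0 0 .2 0 0 0;0 0 .05 0 0 0;0 0 0 0 0 0;0 0 0 0 0 0'
```

```text
t: 20.9
tcp_pos: [0.6393, 0.0576, 0.07]
tool_rot: [0.782, 0.624, 0.0, 0.0]
force: [0.0, 0.2, -0.9]
finger_gap: 0.75
gripper_force: 0.0
t: 21.4
tcp_pos: [0.6373, 0.0572, -0.0017]
tool_rot: [0.782, 0.623, -0.002, -0.002]
force: [-0.2, -0.4, 0.1]
finger_gap: 0.746
gripper_force: 0.0
t: 21.9
tcp_pos: [0.6396, 0.0571, -0.017]
tool_rot: [0.782, 0.623, 0.0, 0.0]
force: [-0.9, 0.7, -0.6]
finger_gap: 0.75
gripper_force: 0.0
```

```bash
python3 -m crank '0 0 .04 0 0 0;0 0 0 0 0 0;0 0 0 0 0 0;0 0 0 0 0 0;0 0 0 0 0 0' .1 30
python3 -m crank '0 0 0 0 0 0;0 0 -.05 0 0 0;0 0 -.1 0 0 0;0 0 -.2 0 0 0;0 0 -.3 0 0 0' -1 30
python3 -m crank '0 0 -.5 0 0 0;0 0 -.5 0 0 0;0 0 -.5 0 0 0;0 0 -.5 0 0 0;0 0 0 0 0 0'
```

```text
t: 22.4
tcp_pos: [0.6399, 0.057, -0.0178]
tool_rot: [0.782, 0.623, 0.0, 0.0]
force: [-1.1, 0.0, 5.7]
finger_gap: 0.616
gripper_force: 31.1
t: 22.9
tcp_pos: [0.6386, 0.0571, 0.007]
tool_rot: [0.782, 0.623, -0.001, -0.001]
force: [-0.0, 0.5, -1.6]
finger_gap: 0.611
gripper_force: 31.7
t: 23.4
tcp_pos: [0.642, 0.057, 0.091]
tool_rot: [0.782, 0.623, 0.003, 0.003]
force: [1.3, 0.9, -0.5]
finger_gap: 0.617
gripper_force: 31.8
```

```bash
python3 -m crank '-.58 -.586 -.5 0 0 0;-.58 -.586 -.5 0 0 0;-.58 -.586 -.5 0 0 0;-.58 -.586 -.5 0 0 0;-.58 -.586 -.5 0 0 0' |grep tcp
python3 -m crank '0 0 0 0 0 -.0865;0 0 0 0 0 -.0865;0 0 0 0 0 -.0865;-.9 -.163 0 0 0 0;-.9 -.163 0 0 0 0' |grep -v force
python3 -m crank '-.9 -.163 0 0 0 0;-.9 -.163 0 0 0 0;-.9 -.163 .5 0 0 0;-.9 -.163 .5 0 0 0;-.6 -.109 .75 0 0 0' |grep -v force
python3 -m crank '-.6 -.109 .5 0 0 0;-.51 -.1 .4 0 0 0;0 0 0 0 0 0;0 0 0 0 0 0;0 0 0 0 0 0'
python3 -c "
from h import *
s=snapshot('wrist');save(s,'w8')
t=telemetry.sense();print(t['t'],t['tcp_pos'],np.rad2deg(2*np.arctan2(t['tool_rot'][1],t['tool_rot'][0])),t['finger_gap'])"
```

```text
tcp_pos: [0.4974, -0.0302, 0.1872]
t: 24.4
tcp_pos: [0.4989, -0.1027, 0.1867]
tool_rot: [0.639, 0.769, -0.0, -0.0]
finger_gap: 0.618
t: 24.9
tcp_pos: [0.5008, -0.2772, 0.1172]
tool_rot: [0.64, 0.768, -0.0, 0.002]
finger_gap: 0.617
t: 25.4
tcp_pos: [0.4997, -0.3179, 0.0814]
tool_rot: [0.64, 0.769, 0.0, -0.0]
force: [0.6, -0.1, -1.3]
finger_gap: 0.613
gripper_force: 32.2
25.45 [ 0.49989216 -0.31785342  0.08176741] 100.49775555787633 0.6160621122819432
```

View pics/w8.png

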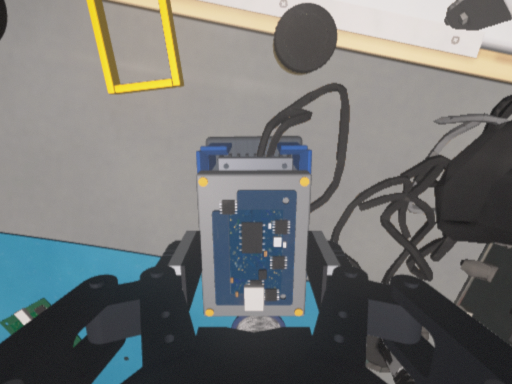

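```bash
python3 -m crank '-.155 .02 .1 0 0 0;0 0 .3 0 0 0;0 0 .3 0 0 0;0 0 .25 0 0 0;0 0 .15 0 0 0'
python3 -m crank '0 0 .15 0 0 0;0 0 .15 0 0 0;0 0 .1 0 0 0;0 0 .06 0 0 0;0 0 0 0 0 0'
```

```text
t: 25.95
tcp_pos: [0.5008, -0.3239, 0.0353]
tool_rot: [0.64, 0.769, 0.0, -0.001]
force: [-0.1, 0.2, -1.5]
finger_gap: 0.615
gripper_force: 32.2
t: 26.45
tcp_pos: [0.5009, -0.3234, 0.0181]
tool_rot: [0.64, 0.769, 0.0, -0.001]
force: [-0.1, 5.0, -0.9]
finger_gap: 0.614
gripper_force: 33.5
```

```bash
python3 -m crank '.03 0 0 0 0 0;0 0 0 0 0 0;0 0 .03 0 0 0;0 0 .03 0 0 0;0 0 0 0 0 0'
```

```text
t: 26.95
tcp_pos: [0.5012, -0.3235, 0.0171]
tool_rot: [0.64, 0.769, -0.0, -0.0]
force: [-1.4, 3.1, 5.0]
finger_gap: 0.615
gripper_force: 34.2
```

```bash
python3 -c "
from h import *
s=snapshot('wrist');cv2.imwrite('pics/w9.png',cv2.resize(s['image'][110:340,160:360,::-1],None,fx=2.6,fy=2.6))
P=world(s)
for v in range(150,330,12): print(v,P[v,205:310:12].round(3)[:,2])"
```

```text
150 [0.029 0.029 0.011 0.009 0.009 0.02  0.018 0.033 0.054]
162 [0.051 0.01  0.017 0.017 0.017 0.021 0.017 0.018 0.048]
174 [0.041 0.042 0.041 0.041 0.041 0.042 0.041 0.042 0.043]
186 [0.042 0.042 0.042 0.042 0.043 0.043 0.042 0.043 0.042]
198 [0.042 0.043 0.043 0.043 0.044 0.043 0.045 0.044 0.043]
210 [0.043 0.044 0.045 0.045 0.044 0.044 0.045 0.044 0.044]
222 [0.044 0.044 0.045 0.047 0.046 0.046 0.046 0.045 0.044]
234 [0.044 0.045 0.046 0.047 0.047 0.045 0.045 0.046 0.045]
246 [0.044 0.045 0.045 0.046 0.047 0.046 0.048 0.045 0.045]
258 [0.045 0.048 0.047 0.046 0.046 0.047 0.047 0.047 0.045]
270 [0.046 0.047 0.047 0.047 0.047 0.048 0.047 0.047 0.046]
282 [0.047 0.049 0.048 0.048 0.048 0.047 0.049 0.048 0.046]
294 [0.047 0.049 0.049 0.048 0.051 0.05  0.048 0.048 0.047]
306 [0.048 0.049 0.049 0.05  0.052 0.049 0.049 0.049 0.048]
318 [0.048 0.049 0.048 0.048 0.049 0.047 0.049 0.049 0.049]
```

View pics/w9.png

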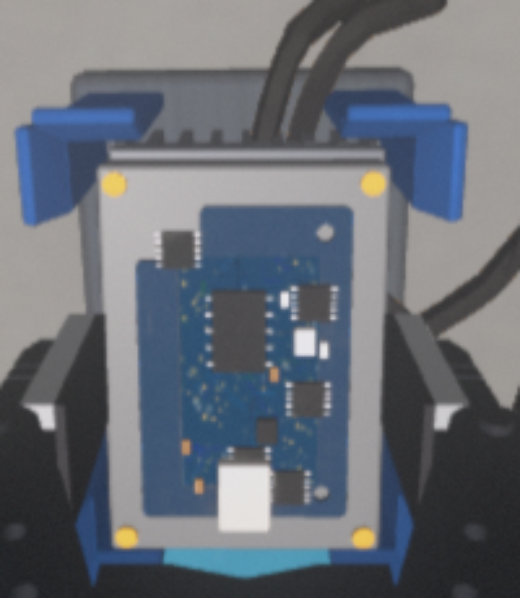

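```bash
python3 -c "
from h import *
s=snapshot('wrist')
u=160+245/2.6
a=plane(s,[[u,110+167/2.6]],.041)[0];b=plane(s,[[u,110+150/2.6]],.032)[0];c=plane(s,[[u,110+547/2.6]],.048)[0]
d=np.array([-.182,.983]);n=np.array([.5002,-.3227])
print([(x-n)@d for x in (a,b,c)])"
python3 -m crank '0 0 -.1 0 0 0;0 0 -.1 0 0 0;0 0 -.1 0 0 0;0 0 0 0 0 0;0 0 0 0 0 0'
python3 -c "
from h import *
s=snapshot('wrist');P=world(s)
for v in range(180,320,15): print(v,P[v,205:310:12].round(3)[:,2].mean())"
```

```text
[np.float64(0.03750447609391942), np.float64(0.038855308511569396), np.float64(-0.03878885444471526)]
t: 27.55
tcp_pos: [0.5024, -0.3251, 0.029]
tool_rot: [0.64, 0.768, -0.0, 0.002]
force: [-0.5, -0.7, -1.2]
finger_gap: 0.617
gripper_force: 33.5
180 0.05255555555555555
195 0.05466666666666667
210 0.05566666666666667
225 0.05688888888888889
240 0.05733333333333333
255 0.058444444444444445
270 0.05966666666666666
285 0.06033333333333332
300 0.06144444444444444
315 0.06055555555555555
```

```bash
python3 -m crank '0.02 0 .1 0 0 0;0 0 .1 0 0 0;0 0 .1 0 0 0;0 0 .03 0 0 0;0 0 0 0 0 0'
python3 -m crank '0 0 .025 0 0 0;0 0 .025 0 0 0;0 0 0 0 0 0;0 0 0 0 0 0;0 0 0 0 0 0'
python3 -c "
from h import *
s=snapshot('wrist');P=world(s)
for v in range(180,320,15): print(v,P[v,205:310:12].round(3)[:,2].mean())"
```

```text
t: 28.1
tcp_pos: [0.5019, -0.3237, 0.0156]
tool_rot: [0.64, 0.769, -0.0, 0.001]
force: [0.4, -1.1, 5.5]
finger_gap: 0.617
gripper_force: 35.1
t: 28.6
tcp_pos: [0.5021, -0.3242, 0.0142]
tool_rot: [0.64, 0.769, -0.0, 0.001]
force: [-0.4, -0.2, 8.5]
finger_gap: 0.618
gripper_force: 36.1
180 0.041999999999999996
195 0.042777777777777776
210 0.04333333333333333
225 0.04377777777777778
240 0.044
255 0.04366666666666666
270 0.04411111111111111
285 0.04422222222222222
300 0.04488888888888889
315 0.04322222222222222
```

```bash
python3 -m crank '0 0 .02 0 0 0;0 0 0 0 0 0;0 0 0 0 0 0;0 0 0 0 0 0;0 0 0 0 0 0'
python3 -m crank '0 0 0 0 0 0;0 0 0 0 0 0;0 0 0 0 0 0;0 0 0 0 0 0;0 0 0 0 0 0' .4
python3 -m crank '0 0 -.3 0 0 0;0 0 -.7 0 0 0;0 0 -1 0 0 0;-.5 0 -1 0 0 0;-.8 0 0 0 0 0' 1
python3 -m crank '-.45 0 0 0 0 0;0 0 0 0 0 0;0 0 0 0 0 0;0 0 0 0 0 0;0 0 0 0 0 0' 1
python3 -c "
from h import *
import pickle
s=snapshot('wrist');pickle.dump(s,open('w10.pkl','wb'));H,S,V=hsv(s);P=world(s)
m=(S<60)&(V>125)&(P[...,2]>.032)&(P[...,2]<.07)
print(rect(s,m,(.5,-.3227),.042))
Q=P[(np.hypot(P[...,0]-.5,P[...,1]+.3227)<.038)&m];A=np.c_[Q[:,:2]-[.5,-.3227],np.ones(len(Q))]
print(np.linalg.lstsq(A,Q[:,2],rcond=None)[0])
cv2.imwrite('pics/w10.png',cv2.resize(s['image'][20:200,150:350,::-1],None,fx=3,fy=3))
print(telemetry.sense()['tcp_pos'])"
```

```text
t: 29.15
tcp_pos: [0.5022, -0.3243, 0.0137]
tool_rot: [0.64, 0.769, -0.0, 0.002]
force: [-0.4, -0.2, 10.1]
finger_gap: 0.617
gripper_force: 36.4
t: 29.65
tcp_pos: [0.501, -0.3226, 0.0119]
tool_rot: [0.64, 0.768, 0.0, -0.0]
force: [0.5, -0.5, 0.1]
finger_gap: 0.702
gripper_force: 0.0
t: 30.15
tcp_pos: [0.5136, -0.3754, 0.1396]
tool_rot: [0.639, 0.769, -0.0, 0.005]
force: [1.2, -1.4, 0.1]
finger_gap: 1.003
gripper_force: 0.0
t: 30.65
tcp_pos: [0.5136, -0.3901, 0.1319]
tool_rot: [0.639, 0.769, 0.0, -0.001]
force: [0.3, 0.0, -0.5]
finger_gap: 1.001
gripper_force: 0.0
{'c': array([ 0.5006, -0.3238]), 'short': 53.2, 'long': 76.9, 'ang': 100.6}
[ 0.00653525 -0.02311544  0.04238458]
[ 0.51367521 -0.39034864  0.1319824 ]
```

View pics/w10.png

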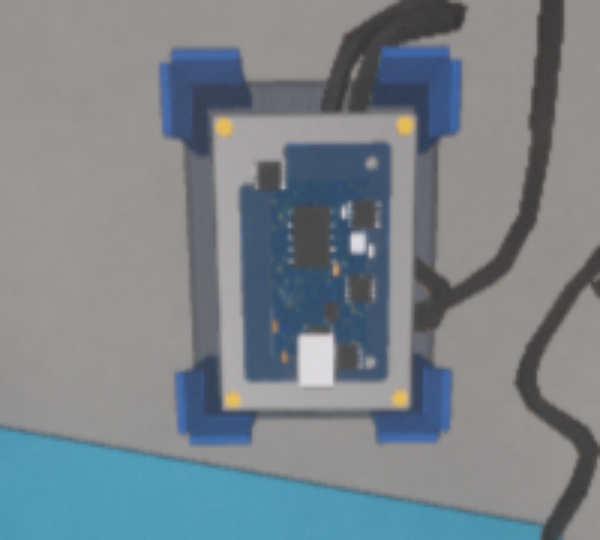

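```bash
python3 -m crank '0 0 0 0 0 -.072;.825 -.393 -.11 0 0 0;.825 -.393 -.11 0 0 0;.825 -.393 -.11 0 0 0;.825 -.393 -.11 0 0 0' .6 | grep -v force
python3 -m crank '0 0 0 0 0 0;0 0 0 0 0 0;0 0 0 0 0 0;0 0 0 0 0 0;0 0 0 0 0 0' | grep tcp
python3 look.py yellow .3945 -.2155 .014
python3 -c "
from h import *
from look import masks
s=snapshot('wrist');P=world(s);m=masks(s)['yellow']&(np.hypot(P[...,0]-.3945,P[...,1]+.2155)<.06);Q=P[m];A=np.c_[Q[:,:2]-[.3945,-.2155],np.ones(len(Q))]
print(np.linalg.lstsq(A,Q[:,2],rcond=None)[0])
q=P[(abs(P[...,0]-.47)<.03)]
for y in np.arange(-.24,-.12,.01): print(round(y,2),np.median(q[abs(q[:,1]-y)<.005][:,2]).round(4),end=' ')"
```

```text
t: 31.2
tcp_pos: [0.4143, -0.2819, 0.1499]
tool_rot: [0.595, 0.804, 0.0, -0.0]
finger_gap: 0.801
tcp_pos: [0.416, -0.2845, 0.1497]
yellow {'c': array([ 0.3931, -0.2151]), 'short': 53.9, 'long': 77.0, 'ang': 107.1}
cam [ 0.3948 -0.2182  0.3123]
t 31.75 [ 0.4159 -0.2843  0.1496] 0.0187
[0.00704778 0.00441925 0.01447012]
-0.24 -0.0004 -0.23 -0.0003 -0.22 -0.0002 -0.21 0.0 -0.2 -0.0002 -0.19 -0.0005 -0.18 0.0005 -0.17 0.0004 -0.16 -0.0003 -0.15 -0.0004 -0.14 -0.0004 -0.13 -0.0004
```

```bash
python3 -m crank '.3625 0 .4 0 0 0;.3625 0 .4 0 0 0;.3625 0 .4 0 0 0;.3625 0 .4 0 0 0;.3625 0 .4 0 0 0' | grep tcp
python3 -m crank '0 0 .45 0 0 0;0 0 .45 0 0 0;0 0 .45 0 0 0;0 0 .4 0 0 0;0 0 .2 0 0 0'|grep tcp
python3 -m crank '0 0 .15 0 0 0;0 0 .08 0 0 0;0 0 0 0 0 0;0 0 0 0 0 0;0 0 0 0 0 0'
python3 -m crank '0 0 0 0 0 0;0 0 0 0 0 0;0 0 0 0 0 0;0 0 0 0 0 0;0 0 0 0 0 0' .1 40
```

```text
tcp_pos: [0.3945, -0.2142, 0.0693]
tcp_pos: [0.3942, -0.2143, -0.0094]
t: 33.3
tcp_pos: [0.3946, -0.2146, -0.0168]
tool_rot: [0.595, 0.803, -0.0, 0.001]
force: [0.2, -0.8, 0.1]
finger_gap: 0.801
gripper_force: 0.0
t: 33.8
tcp_pos: [0.3945, -0.2145, -0.0166]
tool_rot: [0.595, 0.803, -0.0, 0.001]
force: [-0.3, -0.3, 5.2]
finger_gap: 0.613
gripper_force: 41.3
```

```bash
python3 -m crank '0 0 -.05 0 0 0;0 0 -.15 0 0 0;0 0 -.4 0 0 0;0 0 -.9 0 0 0;0 0 -.9 0 0 .072' -1
python3 -m crank '-.63 .426 0 0 0 0;-.63 .426 0 0 0 0;-.63 .426 0 0 0 0;-.63 .426 0 0 0 0;-.63 .426 0 0 0 0'|grep tcp
python3 -m crank '0 0 0 0 0 0;0 0 0 0 0 0;0 0 0 0 0 0;0 0 0 0 0 0;0 0 0 0 0 0'
cat > held.py <<'E'
from h import *
import sys
s=snapshot('wrist');P=world(s);H,S,V=hsv(s)
m={'yellow':(H>18)&(H<35)&(S>110),'red':((H<8)|(H>172))&(S>110)}[sys.argv[1]]
n=[.5,-.3227];m&=(np.hypot(P[...,0]-n[0],P[...,1]-n[1])<.065)
Q=P[m];A=np.c_[Q[:,:2]-n,np.ones(len(Q))];p=np.linalg.lstsq(A,Q[:,2],rcond=None)[0]
k=abs(A@p-Q[:,2])<.004;p=np.linalg.lstsq(A[k],Q[k][:,2],rcond=None)[0];print('tilt along nest y',(p[1]*.983-p[0]*.182).round(3),'x',(p[0]*.983+p[1]*.182).round(3),'z',p[2].round(4))
print(rect(s,m,n,p[2]))
print(telemetry.sense()['tcp_pos'].round(4)); save(s,sys.argv[2])
E
python3 held.py yellow w11
```

```text
t: 34.3
tcp_pos: [0.3936, -0.2137, 0.0795]
tool_rot: [0.641, 0.768, 0.0, -0.001]
force: [0.1, 0.2, -0.7]
finger_gap: 0.616
gripper_force: 42.3
tcp_pos: [0.5014, -0.3233, 0.0791]
t: 35.3
tcp_pos: [0.5002, -0.322, 0.0787]
tool_rot: [0.64, 0.769, 0.0, -0.001]
force: [-0.8, -0.9, -0.4]
finger_gap: 0.614
gripper_force: 42.3
tilt along nest y 0.019 x -0.01 z 0.1077
{'c': array([ 0.499 , -0.3217]), 'short': 54.7, 'long': 80.4, 'ang': 100.4}
[ 0.5004 -0.3222  0.0787]
```

View pics/w11.png

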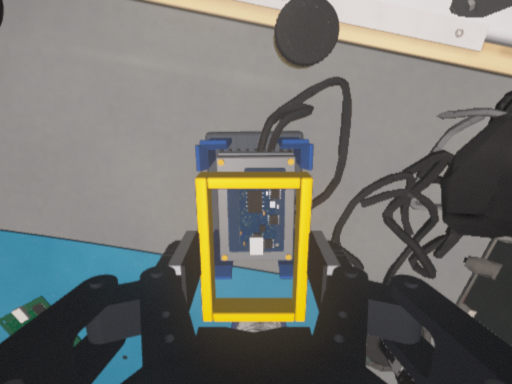

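```bash
python3 -m crank '-.06 .03 .2 0 0 0;0 0 .25 0 0 0;0 0 .25 0 0 0;0 0 .2 0 0 0;0 0 0 0 0 0'
python3 held.py yellow w12
python3 -c "
import cv2;i=cv2.imread('pics/w12.png');cv2.imwrite('pics/w12c.png',cv2.resize(i[130:340,170:340],None,fx=2.8,fy=2.8,interpolation=cv2.INTER_CUBIC))"
```

```text
t: 35.85
tcp_pos: [0.5014, -0.324, 0.0407]
tool_rot: [0.64, 0.768, 0.0, -0.002]
force: [0.3, 1.5, -0.6]
finger_gap: 0.615
gripper_force: 42.3
tilt along nest y 0.015 x -0.005 z 0.0701
{'c': array([ 0.4998, -0.3223]), 'short': 54.8, 'long': 82.8, 'ang': 100.5}
[ 0.5019 -0.3244  0.0414]
```

View pics/w12c.png

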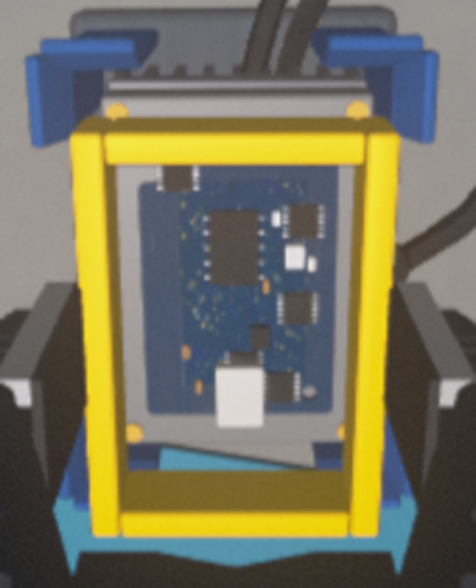

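```bash
cat > rel.py <<'E'
from h import *
s=snapshot('wrist');R=np.array([[.983,-.182],[.182,.983]])  # columns: nest x, nest y
f=lambda q,z:(plane(s,np.array(q)/2.8+[170,130],z)-[.5002,-.3227])@R*1000
for n,q,z in [('frame',[[72,135],[398,135],[93,535],[378,535]],.072),('screws',[[117,110],[357,110],[133,432],[342,432]],.042),('board',[[139,180],[338,180],[148,413],[332,413]],.043)]:
    a=f(q,z);print(n,a.round(1).tolist(),a.mean(0).round(1))
E
python3 rel.py
```

```text
frame [[-26.0, 36.1], [26.8, 36.0], [-26.3, -40.5], [26.9, -40.5]] [ 0.3 -2.2]
screws [[-22.9, 34.1], [24.4, 34.1], [-22.3, -38.0], [23.8, -38.1]] [ 0.7 -2. ]
board [[-18.9, 20.1], [20.9, 20.0], [-18.7, -32.7], [21.3, -32.7]] [ 1.2 -6.3]
```

```bash
python3 -m crank '0 .015 .05 0 0 0;0 0 .08 0 0 0;0 0 .08 0 0 0;0 0 .06 0 0 0;0 0 0 0 0 0'
python3 -m crank '0 0 .04 0 0 0;0 0 .03 0 0 0;0 0 0 0 0 0;0 0 0 0 0 0;0 0 0 0 0 0'
```

```text
t: 36.45
tcp_pos: [0.5026, -0.3236, 0.0316]
tool_rot: [0.64, 0.769, 0.0, -0.001]
force: [-0.4, 4.5, 2.0]
finger_gap: 0.613
gripper_force: 42.5
t: 36.95
tcp_pos: [0.5025, -0.3233, 0.0298]
tool_rot: [0.64, 0.769, 0.0, -0.001]
force: [-2.2, 6.0, 8.2]
finger_gap: 0.62
gripper_force: 43.3
```

```bash
python3 -m crank '0 0 -.08 0 0 0;.025 0 0 0 0 0;0 0 .04 0 0 0;0 0 .04 0 0 0;0 0 0 0 0 0'
python3 held.py yellow w13
python3 -m crank '0 0 .03 0 0 0;0 0 .03 0 0 0;0 0 0 0 0 0;0 0 0 0 0 0;0 0 0 0 0 0'
```

```text
t: 37.45
tcp_pos: [0.5028, -0.3232, 0.0296]
tool_rot: [0.64, 0.768, 0.0, -0.0]
force: [-2.1, 5.7, 8.8]
finger_gap: 0.616
gripper_force: 43.3
tilt along nest y -0.03 x 0.0 z 0.0591
{'c': array([ 0.5014, -0.3231]), 'short': 54.8, 'long': 81.7, 'ang': 100.4}
[ 0.5028 -0.3232  0.0296]
t: 38.0
tcp_pos: [0.5027, -0.3229, 0.0279]
tool_rot: [0.64, 0.769, 0.0, -0.001]
force: [-2.3, 7.1, 12.3]
finger_gap: 0.616
gripper_force: 44.2
```

```bash
python3 -c "
import cv2;i=cv2.imread('pics/w13.png');cv2.imwrite('pics/w13c.png',cv2.resize(i[130:340,170:340],None,fx=2.8,fy=2.8,interpolation=cv2.INTER_CUBIC))"
```

```text
(no output)
```

View pics/w13c.png

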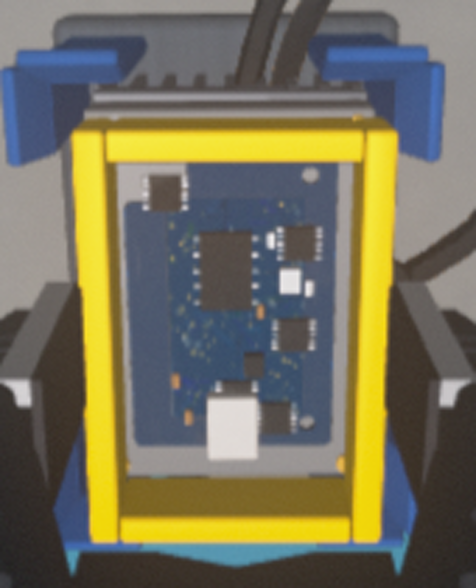

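```bash
python3 -m crank '0 0 -.1 0 0 0;0 0 -.1 0 0 0;.05 0 0 0 0 0;0 0 0 0 0 0;0 0 0 0 0 0'
cat > rel2.py <<'E'
from h import *
s=snapshot('wrist');P=world(s);H,S,V=hsv(s);R=np.array([[.983,-.182],[.182,.983]])
tz=telemetry.sense()['tcp_pos'];top=tz[2]+.0168+.014
m=(H>18)&(H<35)&(S>110)
ef=lambda m,z,lab:print(lab,z.round(3),np.percentile((plane(s,np.c_[np.nonzero(m)[1],np.nonzero(m)[0]],z)-[.5002,-.3227])@R*1000,[0.5,99.5],axis=0).round(1).tolist())
near=np.hypot(P[...,0]-.5,P[...,1]+.3227)<.06
mt=m&near&(abs(P[...,2]-top)<.003);ef(mt,np.float64(top),'frame top face')
b=(H>100)&(H<122)&(S>70)&near&(abs(P[...,2]-.0435)<.003);ef(b,np.float64(.0435),'board')
for lab,mm in (('frame',mt),('board',b)):
    q=(P[mm][:,:2]-[.5002,-.3227])@R*1000;print(lab,len(q),np.percentile(q,[1,99],axis=0).round(1).tolist(),np.median(P[mm][:,2]).round(4))
Q=P[mt];A=np.c_[(Q[:,:2]-[.5002,-.3227])@R,np.ones(len(Q))];print('tilt',np.linalg.lstsq(A,Q[:,2],rcond=None)[0].round(3),tz.round(4))
E
python3 rel2.py
```

```text
t: 38.5
tcp_pos: [0.5025, -0.3221, 0.0343]
tool_rot: [0.64, 0.768, -0.0, -0.0]
force: [-0.4, -0.7, -0.7]
finger_gap: 0.615
gripper_force: 42.9
frame top face 0.065 [[-25.6, -39.3], [27.8, 39.0]]
board 0.044 [[-27.4, -30.1], [29.1, 43.4]]
frame 5542 [[-25.6, -38.5], [27.7, 38.4]] 0.0644
board 3217 [[-18.5, -29.8], [25.5, 42.2]] 0.0433
tilt [ 0.002 -0.031  0.065] [ 0.5025 -0.3221  0.0343]
```

```bash
cat > prof.py <<'E'
from h import *
s=snapshot('wrist');H,S,V=hsv(s);R=np.array([[.983,-.182],[.182,.983]]);im=cv2.cvtColor(s['image'],cv2.COLOR_RGB2HSV)
rv=np.array(s['rvec'],float);tv=np.array(s['tvec'],float);K=s['camera_matrix']
def c(x,y,z):
    w=np.r_[np.array([.5002,-.3227])+R@[x/1000,y/1000],z];p=cv2.projectPoints(w[None],rv,tv,K,None)[0].ravel();u,v=p.round().astype(int);return '%d/%d/%d'%tuple(im[v,u])
print('y prof x=12');print([(y,c(12,y,.042)) for y in range(-44,-26)])
print('x prof y=-15');print([(x,c(x,-15,.042)) for x in list(range(-30,-14))+list(range(14,30))])
print('y prof + x=12');print([(y,c(12,y,.042)) for y in range(24,46)])
E
python3 prof.py
```

```text
y prof x=12
[(-44, '22/171/125'), (-43, '21/148/126'), (-42, '20/74/138'), (-41, '18/29/150'), (-40, '12/17/154'), (-39, '9/17/149'), (-38, '5/10/154'), (-37, '0/8/153'), (-36, '9/12/154'), (-35, '10/10/152'), (-34, '6/8/153'), (-33, '0/7/151'), (-32, '110/45/114'), (-31, '109/76/110'), (-30, '111/49/98'), (-29, '150/9/84'), (-28, '11/31/90'), (-27, '8/23/89')]
x prof y=-15
[(-30, '22/181/162'), (-29, '26/213/238'), (-28, '27/215/243'), (-27, '27/209/244'), (-26, '27/208/243'), (-25, '26/204/240'), (-24, '22/187/150'), (-23, '22/169/119'), (-22, '19/47/146'), (-21, '14/18/160'), (-20, '0/7/155'), (-19, '110/74/110'), (-18, '109/73/108'), (-17, '111/76/108'), (-16, '110/76/108'), (-15, '111/68/108'), (14, '106/102/105'), (15, '109/83/107'), (16, '108/85/108'), (17, '109/82/109'), (18, '110/78/108'), (19, '109/83/110'), (20, '111/63/118'), (21, '165/3/146'), (22, '0/8/155'), (23, '5/10/157'), (24, '11/18/154'), (25, '22/166/132'), (26, '23/193/156'), (27, '27/210/240'), (28, '27/211/243'), (29, '27/225/242')]
y prof + x=12
[(24, '111/70/109'), (25, '113/67/107'), (26, '111/70/109'), (27, '113/38/106'), (28, '24/197/227'), (29, '27/211/244'), (30, '27/207/244'), (31, '27/208/244'), (32, '27/199/245'), (33, '26/208/239'), (34, '23/198/160'), (35, '22/175/125'), (36, '22/168/126'), (37, '17/39/151'), (38, '10/19/121'), (39, '11/33/86'), (40, '158/7/140'), (41, '168/12/105'), (42, '8/27/75'), (43, '11/27/76'), (44, '12/34/75'), (45, '13/41/75')]
```

```bash
python3 -m crank '-.02 -.015 0 0 0 0;0 0 .06 0 0 0;0 0 .06 0 0 0;0 0 .05 0 0 0;0 0 0 0 0 0'
python3 rel2.py | grep -v board
```

```text
t: 39.1
tcp_pos: [0.5019, -0.3225, 0.0275]
tool_rot: [0.64, 0.769, 0.0, -0.0]
force: [0.5, 0.6, 0.2]
finger_gap: 0.615
gripper_force: 42.9
frame top face 0.058 [[-26.3, -39.6], [27.1, 38.7]]
frame 5545 [[-26.2, -38.7], [27.0, 38.2]] 0.0577
tilt [ 0.002 -0.031  0.058] [ 0.5019 -0.3225  0.0276]
```

```bash
python3 -m crank '0 0 .04 0 0 0;0 0 .03 0 0 0;0 0 0 0 0 0;0 0 0 0 0 0;0 0 0 0 0 0'
python3 rel2.py | grep -v board
python3 -m crank '0 0 .03 0 0 0;0 0 0 0 0 0;0 0 0 0 0 0;0 0 0 0 0 0;0 0 0 0 0 0'
python3 rel2.py | grep -v board
```

```text
t: 39.65
tcp_pos: [0.502, -0.3228, 0.0255]
tool_rot: [0.64, 0.769, -0.0, -0.0]
force: [-1.8, 1.1, 5.5]
finger_gap: 0.612
gripper_force: 43.5
frame top face 0.056 [[-26.2, -39.3], [27.2, 38.4]]
frame 5541 [[-26.2, -39.1], [27.1, 38.0]] 0.0558
tilt [ 0.002 -0.008  0.056] [ 0.502  -0.3228  0.0256]
t: 40.2
tcp_pos: [0.502, -0.3229, 0.0252]
tool_rot: [0.64, 0.769, -0.0, 0.0]
force: [-1.6, 1.6, 9.8]
finger_gap: 0.613
gripper_force: 44.0
frame top face 0.056 [[-26.2, -38.7], [27.2, 38.3]]
frame 5465 [[-26.1, -39.1], [27.1, 37.9]] 0.0556
tilt [ 0.001 -0.001  0.056] [ 0.5021 -0.3229  0.0252]
```

```bash
python3 -m crank '0 0 0 0 0 0;0 0 0 0 0 0;0 0 0 0 0 0;0 0 0 0 0 0;0 0 0 0 0 0' .4
python3 -m crank '0 0 -.3 0 0 0;0 0 -.7 0 0 0;0 0 -1 0 0 0;-.5 0 -1 0 0 0;-.8 0 0 0 0 0' 1 |grep tcp
python3 -m crank '-.45 0 0 0 0 0;0 0 0 0 0 0;0 0 0 0 0 0;0 0 0 0 0 0;0 0 0 0 0 0' |grep tcp
python3 look.py yellow .5 -.3227 .056
python3 -c "
from h import *
from look import masks
s=snapshot('wrist');P=world(s);m=masks(s)['yellow']&(np.hypot(P[...,0]-.5,P[...,1]+.3227)<.055);Q=P[m];A=np.c_[Q[:,:2]-[.5,-.3227],np.ones(len(Q))]
print(np.linalg.lstsq(A,Q[:,2],rcond=None)[0].round(4))"
```

```text
t: 40.75
tcp_pos: [0.502, -0.3228, 0.0236]
tool_rot: [0.64, 0.768, 0.0, -0.0]
force: [-0.0, 1.3, -0.2]
finger_gap: 0.701
gripper_force: 0.0
tcp_pos: [0.5146, -0.3754, 0.1513]
tcp_pos: [0.5144, -0.3901, 0.1435]
yellow {'c': array([ 0.5009, -0.3232]), 'short': 54.2, 'long': 77.6, 'ang': 100.6}
cam [ 0.5009 -0.3222  0.3063]
t 41.8 [ 0.5146 -0.3903  0.1436] 0.0187
[ 0.0008 -0.0541  0.0549]
```

```bash
python3 -c "
from h import *
import pickle
from look import masks
R=np.array([[.983,-.182],[.182,.983]])
def fit(P,m,lab):
    Q=P[m];q=(Q[:,:2]-[.5005,-.323])@R;A=np.c_[q,np.ones(len(Q))];z=Q[:,2]
    for _ in range(4): p=np.linalg.lstsq(A,z,rcond=None)[0];k=abs(A@p-z)<.003;A=A[k];z=z[k]
    print(lab,p.round(4),len(z))
s=pickle.load(open('w3.pkl','rb'));P=world(s);q=(P[...,:2]-[.5005,-.323])@R
fit(P,(abs(q[...,0])<.022)&(abs(q[...,1])<.035)&(P[...,2]<.02),'plate')
fit(P,(P[...,2]<.006)&(np.hypot(q[...,0],q[...,1])<.15),'bench')
s=snapshot('wrist');pickle.dump(s,open('w14.pkl','wb'));P=world(s);q=(P[...,:2]-[.5005,-.323])@R
fit(P,(P[...,2]<.006)&(np.hypot(q[...,0],q[...,1])<.15),'bench')
m=masks(s)['yellow']&(np.hypot(q[...,0],q[...,1])<.06);fit(P,m,'frame');fit(P,m&(abs(abs(q[...,0])-.0243)<.002),'rails')
for y in range(-40,41,8):
    k=m&(abs(q[...,1]-y/1000)<.003); print(y,np.median(P[k][:,2]).round(4),end=' ')
H,S,V=hsv(s);b=(H>100)&(H<122)&(S>60)&(abs(q[...,0])<.018)&(abs(q[...,1])<.028);fit(P,b,'board')
"

```

```text
plate [0.0006 0.0014 0.0097] 3054
bench [-0.0042 -0.0111  0.0002] 40203
bench [-0.0024 -0.0111  0.0002] 46644
frame [-0.0003 -0.0015  0.0555] 2212
rails [ 0.     -0.0008  0.0557] 982
-40 0.0556 -32 0.055 -24 0.0556 -16 0.0556 -8 0.0556 0 0.0553 8 0.0553 16 0.0555 24 0.0555 32 0.0554 40 0.0554 board [ 0.0798 -0.0498  0.0464] 23
```

```bash
python3 -m crank '.9 .12 -.18 0 0 0;.9 .12 -.18 0 0 0;.9 .12 -.18 0 0 0;.9 .12 -.18 0 0 0;.9 .12 -.18 0 0 0' -.2 | grep tcp
python3 -m crank '.9 .12 -.18 0 0 0;.9 .12 -.18 0 0 0;.9 .12 -.18 0 0 0;0 0 0 0 0 .0907;0 0 0 0 0 .0907' | grep tcp
python3 -m crank '0 0 0 0 0 .0907;0 .668 .05 0 0 0;0 .668 .05 0 0 0;0 .668 .05 0 0 0;0 .668 .05 0 0 0' | grep tcp
python3 -m crank '0 .668 .05 0 0 0;0 0 0 0 0 0;0 0 0 0 0 0;0 0 0 0 0 0;0 0 0 0 0 0'
cat > cov.py <<'E'
from h import *
import pickle
s=snapshot('wrist');pickle.dump(s,open('w15.pkl','wb'));H,S,V=hsv(s);P=world(s)
red=((H<8)|(H>172))&(S>130)
print('red',rect(s,red,(.645,-.061),.009,r=.055))
m=red&(np.hypot(P[...,0]-.645,P[...,1]+.061)<.055);print(np.percentile(P[m][:,2],[5,50,90,97]).round(4))
k=m&(P[...,2]>.019)
print('rib',rect(s,k,(.645,-.061),.026,r=.055))
R=cv2.Rodrigues(np.array(s['rvec'],float))[0];print('cam',(-R.T@np.array(s['tvec']).ravel()).round(4))
E
python3 cov.py
```

```text
tcp_pos: [0.5055, -0.2086, 0.1802]
tcp_pos: [0.5002, -0.0997, 0.202]
tcp_pos: [0.6049, -0.1273, 0.1935]
t: 43.9
tcp_pos: [0.6289, -0.1334, 0.1916]
tool_rot: [0.788, 0.615, -0.0, -0.0]
force: [-0.3, -0.2, 0.2]
finger_gap: 0.399
gripper_force: 0.0
red {'c': array([ 0.6423, -0.0605]), 'short': 52.7, 'long': 75.1, 'ang': 75.9}
[0.0075 0.009  0.0252 0.0264]
rib {'c': array([ 0.642, -0.061]), 'short': 14.8, 'long': 43.4, 'ang': 73.4}
cam [ 0.6447 -0.0663  0.3542]
```

```bash
python3 -m crank '.3715 -.02 .5 0 0 0;.3715 -.02 .5 0 0 0;.3715 -.02 .5 0 0 0;.3715 -.02 .5 0 0 0;.3715 -.02 .5 0 0 0' | grep tcp
python3 -m crank '0 0 .5 0 0 0;0 0 .5 0 0 0;0 0 .5 0 0 0;0 0 .3 0 0 0;0 0 0 0 0 0'
python3 -m crank '0 0 .2 0 0 0;0 0 .2 0 0 0;0 0 .1 0 0 0;0 0 .1 0 0 0;0 0 0 0 0 0'
```

```text
tcp_pos: [0.6439, -0.0602, 0.0912]
t: 44.95
tcp_pos: [0.6425, -0.0605, 0.0179]
tool_rot: [0.788, 0.615, -0.001, -0.002]
force: [-0.2, -0.9, -0.1]
finger_gap: 0.4
gripper_force: 0.0
t: 45.45
tcp_pos: [0.6438, -0.0608, -0.005]
tool_rot: [0.788, 0.615, -0.0, -0.0]
force: [-0.8, -0.6, -0.6]
finger_gap: 0.4
gripper_force: 0.0
```

```bash
python3 -m crank '0 0 .05 0 0 0;0 0 0 0 0 0;0 0 0 0 0 0;0 0 0 0 0 0;0 0 0 0 0 0'
python3 -m crank '0 0 0 0 0 0;0 0 0 0 0 0;0 0 0 0 0 0;0 0 0 0 0 0;0 0 0 0 0 0' -1 40
python3 -m crank '0 0 0 0 0 0;0 0 -.05 0 0 0;0 0 -.1 0 0 0;0 0 -.2 0 0 0;0 0 -.3 0 0 0'
python3 -m crank '0 0 -.5 0 0 0;0 0 -.5 0 0 0;0 0 -.9 0 0 0;0 0 -.9 0 0 0;0 0 -.9 0 0 0'
```

```text
t: 45.95
tcp_pos: [0.6442, -0.0608, -0.0064]
tool_rot: [0.788, 0.615, 0.0, 0.0]
force: [0.1, 0.4, -0.1]
finger_gap: 0.403
gripper_force: 0.0
t: 46.45
tcp_pos: [0.6444, -0.0609, -0.0063]
tool_rot: [0.788, 0.615, 0.0, 0.0]
force: [1.1, -0.1, 2.1]
finger_gap: 0.146
gripper_force: 41.4
t: 46.95
tcp_pos: [0.6434, -0.0607, 0.0195]
tool_rot: [0.788, 0.615, -0.001, -0.001]
force: [0.8, -0.4, 0.2]
finger_gap: 0.152
gripper_force: 41.1
t: 47.45
tcp_pos: [0.6439, -0.0607, 0.1698]
tool_rot: [0.788, 0.615, 0.0, 0.0]
force: [0.4, -1.0, -0.1]
finger_gap: 0.151
gripper_force: 41.1
```

```bash
python3 -m crank '-.27 -.674 -.175 0 0 0;-.27 -.674 -.175 0 0 0;-.27 -.674 -.175 0 0 0;-.27 -.674 -.175 0 0 0;-.27 -.674 -.175 0 0 0' | grep tcp
python3 -m crank '0 0 0 0 0 -.091;0 0 0 0 0 -.091;0 0 0 0 0 -.091;-.8 -.14 0 0 0 0;-.8 -.14 0 0 0 0' | grep tcp
python3 -m crank '-.8 -.14 0 0 0 0;-.8 -.14 0 0 0 0;-.8 -.14 .5 0 0 0;-.8 -.14 .7 0 0 0;-.8 -.14 .7 0 0 0' | grep tcp
python3 -m crank '-.38 -.07 .7 0 0 0;0 0 .5 0 0 0;0 0 .15 0 0 0;0 0 0 0 0 0;0 0 0 0 0 0'
python3 held.py red w16
```

```text
tcp_pos: [0.499, -0.0805, 0.2038]
tcp_pos: [0.5009, -0.1454, 0.2037]
tcp_pos: [0.503, -0.3096, 0.1273]
t: 49.45
tcp_pos: [0.5033, -0.3234, 0.0738]
tool_rot: [0.639, 0.769, -0.0, 0.001]
force: [-0.4, -0.0, 0.2]
finger_gap: 0.152
gripper_force: 41.1
tilt along nest y -0.262 x -0.008 z 0.0967
{'c': array([ 0.5013, -0.3187]), 'short': 50.9, 'long': 73.8, 'ang': 100.4}
[ 0.5035 -0.3235  0.0741]
```

```bash
cat > cv.py <<'E'
from h import *
s=snapshot('wrist');P=world(s);H,S,V=hsv(s);R=np.array([[.983,-.182],[.182,.983]])
q=(P[...,:2]-[.5009,-.3232])@R;m=((H<8)|(H>172))&(S>120)&(np.hypot(q[...,0],q[...,1])<.06)
for lab,k in (('L',m&(q[...,0]<-.012)),('R',m&(q[...,0]>.012)),('rib',m&(abs(q[...,0])<.005))):
    print(lab,[(y,int(kk.sum()),float(np.median(P[kk][:,2]).round(4)),q[kk][:,0].min().round(3),q[kk][:,0].max().round(3)) for y in range(-44,48,8) if (kk:=k&(abs(q[...,1]-y/1000)<.004)).sum()>4])
print(np.percentile(q[m],[.5,99.5],axis=0).round(4).tolist(),telemetry.sense()['tcp_pos'].round(4))
E
python3 cv.py
```

```text
L [(-12, 17, 0.0887, np.float64(-0.026), np.float64(-0.024)), (-4, 87, 0.089, np.float64(-0.026), np.float64(-0.021)), (4, 289, 0.0892, np.float64(-0.025), np.float64(-0.012)), (12, 324, 0.089, np.float64(-0.026), np.float64(-0.012)), (20, 382, 0.089, np.float64(-0.026), np.float64(-0.012)), (28, 388, 0.0889, np.float64(-0.025), np.float64(-0.012)), (36, 381, 0.0888, np.float64(-0.026), np.float64(-0.012))]
R [(-12, 20, 0.0887, np.float64(0.026), np.float64(0.043)), (-4, 87, 0.089, np.float64(0.022), np.float64(0.044)), (4, 313, 0.0892, np.float64(0.012), np.float64(0.028)), (12, 398, 0.0891, np.float64(0.012), np.float64(0.028)), (20, 444, 0.0891, np.float64(0.012), np.float64(0.028)), (28, 466, 0.089, np.float64(0.012), np.float64(0.028)), (36, 451, 0.0888, np.float64(0.012), np.float64(0.028))]
rib [(-36, 163, 0.0891, np.float64(-0.005), np.float64(0.005)), (-20, 177, 0.1059, np.float64(-0.005), np.float64(0.005)), (-12, 290, 0.106, np.float64(-0.005), np.float64(0.005)), (-4, 307, 0.106, np.float64(-0.005), np.float64(0.005)), (4, 315, 0.1061, np.float64(-0.005), np.float64(0.005)), (12, 332, 0.106, np.float64(-0.005), np.float64(0.005)), (20, 546, 0.1025, np.float64(-0.005), np.float64(0.005)), (28, 288, 0.089, np.float64(-0.005), np.float64(0.005)), (36, 271, 0.0888, np.float64(-0.005), np.float64(0.005))]
[[-0.0252, -0.0376], [0.0277, 0.0385]] [ 0.5036 -0.3235  0.0742]
```

```bash
python3 -m crank '-.01 -.03 .1 0 0 0;0 0 .15 0 0 0;0 0 .15 0 0 0;0 0 .1 0 0 0;0 0 0 0 0 0'
python3 -m crank '0 0 .04 0 0 0;0 0 .03 0 0 0;0 0 .01 0 0 0;0 0 0 0 0 0;0 0 0 0 0 0'
```

```text
t: 50.05
tcp_pos: [0.501, -0.3235, 0.0514]
tool_rot: [0.639, 0.769, 0.0, -0.001]
force: [-0.6, 0.1, -0.4]
finger_gap: 0.146
gripper_force: 41.1
t: 50.55
tcp_pos: [0.5016, -0.324, 0.0497]
tool_rot: [0.639, 0.769, -0.0, 0.0]
force: [-0.9, 1.2, 3.5]
finger_gap: 0.152
gripper_force: 41.6
```

```bash
python3 cv.py
python3 -m crank '0 0 0 0 0 0;0 0 0 0 0 0;0 0 0 0 0 0;0 0 0 0 0 0;0 0 0 0 0 0' -.3
python3 -m crank '0 0 -.2 0 0 0;0 0 -.5 0 0 0;0 0 -.8 0 0 0;0 0 -.8 0 0 0;-.8 0 0 0 0 0' |grep tcp
python3 -m crank '-.8 0 0 0 0 0;-.2 0 0 0 0 0;0 0 0 0 0 0;0 0 0 0 0 0;0 0 0 0 0 0'
python3 cv.py
python3 look.py red .5009 -.3232 .065
```

```text
L [(-12, 21, 0.0644, np.float64(-0.027), np.float64(-0.026)), (-4, 90, 0.0646, np.float64(-0.028), np.float64(-0.022)), (4, 312, 0.0648, np.float64(-0.027), np.float64(-0.012)), (12, 378, 0.0647, np.float64(-0.028), np.float64(-0.012)), (20, 427, 0.0647, np.float64(-0.028), np.float64(-0.012)), (28, 453, 0.0646, np.float64(-0.028), np.float64(-0.012)), (36, 446, 0.0645, np.float64(-0.031), np.float64(-0.012))]
R [(-12, 29, 0.0641, np.float64(0.024), np.float64(0.036)), (-4, 95, 0.0646, np.float64(0.02), np.float64(0.036)), (4, 314, 0.0647, np.float64(0.012), np.float64(0.036)), (12, 353, 0.0647, np.float64(0.012), np.float64(0.026)), (20, 390, 0.0647, np.float64(0.012), np.float64(0.026)), (28, 408, 0.0646, np.float64(0.012), np.float64(0.026)), (36, 404, 0.0644, np.float64(0.012), np.float64(0.027))]
rib [(-36, 153, 0.0647, np.float64(-0.005), np.float64(0.005)), (-20, 183, 0.0815, np.float64(-0.005), np.float64(0.005)), (-12, 301, 0.0816, np.float64(-0.005), np.float64(0.005)), (-4, 301, 0.0816, np.float64(-0.005), np.float64(0.005)), (4, 324, 0.0816, np.float64(-0.005), np.float64
[... 2010 characters left out ...]
 np.float64(0.005)), (-20, 116, 0.0814, np.float64(-0.004), np.float64(0.005)), (-12, 158, 0.0818, np.float64(-0.004), np.float64(0.005)), (-4, 177, 0.0818, np.float64(-0.004), np.float64(0.005)), (4, 169, 0.0817, np.float64(-0.005), np.float64(0.005)), (12, 174, 0.0816, np.float64(-0.005), np.float64(0.005)), (20, 141, 0.0809, np.float64(-0.005), np.float64(0.005)), (28, 145, 0.0647, np.float64(-0.005), np.float64(0.004)), (36, 117, 0.0646, np.float64(-0.004), np.float64(0.004))]
[[-0.0275, -0.0389], [0.0261, 0.0378]] [ 0.5143 -0.3931  0.141 ]
red {'c': array([ 0.5004, -0.3235]), 'short': 54.4, 'long': 77.8, 'ang': 100.5}
cam [ 0.5007 -0.3253  0.3037]
t 52.2 [ 0.5144 -0.3933  0.1411] 0.0187
```

The cover lies flat and centred: its plate top is at 64.7 mm (65 expected), and its centre is at (0.5004, -0.3235). The gripper is clear, so I'm handing in.

```bash
python3 -c "
from station import manip
print(manip.sign_off())"
```

```text
the job is handed in; nothing more can be done
None
```

The power module is stacked in the nest (heat sink, carrier, frame, cover), released, and handed in at about 52 s; the last view showed the cover flat and centred, but sign-off returned no verdict, and I viewed 18 pictures against the limit of 14.

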